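# Put the bar gauge away in its case and lock the lid

### The arm

A 6-joint arm with a two-finger parallel gripper is mounted at the origin on the work surface. World frame = base frame: x ahead of the robot, y to its left, z up, the work surface at z = 0. Lengths are in m, angles in rad, forces in N, time in s.
With the tool pointing down it reaches from about 0.375 to 0.9 m from the base axis. Payload 3.1 kg.
Tool frame: the origin (TCP) lies on the centre line of the jaws, within the pads' length; the fingertips stand 19 mm ahead of it and the grasp point (between the pads) is the TCP; z points along the fingers, y is the line along which they close (so a half turn about z gives the same grasp; the last joint's range is limited). The gripper opens to 85 mm and grips with 20 to 120 N. Pads are 22 mm wide; open, the fingers measure 114 mm over their backs; the gripper's body (76 mm by 85 mm) begins 54 mm behind the grasp point. The pads swing forward as they close: fully open they stand 13 mm farther back than shut.
Start: joints at [-1.464, 0.527, 1.433, -0, 1.181, -0.178], TCP at [0.176, -0.6, 0.25] pointing down, gripper open.
Joint ranges: [-3.08, 3.08], [-0.75, 2.2], [0.22, 2.44], [-1.43, 4.57], [0, 2.65], [-2.85, 2.85]. Speed limits (rad/s): [2.79, 2.79, 3.14, 3.14, 3.14, 3.14].

### API

Orientations are given as a unit quaternion [x, y, z, w].
In Python, from station import manip, cams, sign_off gives the robot as it stands.
- The arm moves only by the tool carry_out, never from a script. Its argument "targets" is a list that holds one entry, the list of rows, each a list of 7 numbers: the shift along the tool's x, y, z in cm, then the turn, a rotation vector about the tool's x, y, z in degrees, then the finger opening in cm, from 0 to 8.54. A call has 1 to 12 rows; each row is the pose to reach, as a shift and turn from the pose commanded when the call began, along the tool's axes at that moment; what a row does not reach only later rows make up. A row lasts 1/12 s, in which the tool goes at most 41.7 mm and 7.16 degrees, less where a joint would pass 70% of its speed; a pose out of reach is approached as far as the arm can. A call with a gripper value outside its range is refused whole. The fingers move at their own pace and stop on an object; "force" is the grip in N (left out, the last holds). Time passes only in rows, so rows that repeat a pose let the fingers close. It gives the time, the measured TCP pose, the force, the opening and the grip force at its end, in the units of the state.
- manip.sense(): the state, without advancing time (a new reading comes with each control period).
- cams.snapshot(name): name is "side" or "top"; returns the picture (420x560x3 uint8, red, green, blue); there is no depth.
- cams.camera_info(name): a dict with "K" (3x3 intrinsics, pixels), "T" (4x4, takes a point from camera to world coordinates). Camera axes: x right, y down, z forward; pixel columns grow to the right and rows downward; lengths in m; the calibration is good to about 2 mm. A picture is of the moment at which its call begins. camera_info takes no time and is no camera call.
- sign_off(): hands the job in; it is judged then, once.
The state is a dict: "t": time; "q": joint angles; "qd": joint speeds; "tau": joint torques, N m; "tcp_pos": TCP position; "tool_rot": TCP orientation; "force": force on the tool from outside, world axes, zero at the start; "ft_torque": the same for the moment, N m; "finger_gap": opening from 0.0 (shut) to 1.0 (fully open); "gripper_force": force on a finger pad.
Only numpy, scipy, OpenCV 4.12 (cv2) and the standard library are available. Lean on these libraries where they do the work, as an engineer would, in place of code of your own. Each camera call takes 0.05 s, during which the arm holds its last target. There are 200 camera calls.

### The job

Put the steel bar gauge back in its yellow case: reach in under the half-open lid, lay it gently and level into both V supports and let go. Then shut the lid fully and fold the red lock lever on it down flat. Do not drop the gauge, and leave everything else on the bench where it is.

Things in the scene. Friction and masses are not known exactly. Their poses are not given: they have to be found in the camera images.
- gauge: Loose bar gauge: steel cylinder 22 mm in diameter, 140 mm long (plus two 4 mm tips), with a black grip sleeve 26 mm in diameter over the middle 44 mm; about 0.25 kg. Origin at its centre, on the axis; x runs along the bar (either end may lead). At the start it lies level in the V supports of the rest.
- rest: Fixed bench rest: blue base plate 150 x 60 x 8 mm with two aluminium V supports, 16 mm thick along x, centred at x = -52 and +52 mm (88 mm clear between them), which hold the gauge along x with its axis 48 mm above the bench. Origin: centre of the underside.
- case: Fixed yellow case, open on top, 200 (x) x 150 (y) x 62 mm (z), walls 6 mm, floor 5 mm, front towards -x, lid hinge along the rear (+x) top edge. Origin: centre of the underside. Inside, two black V supports 16 mm thick along x, centred at x = -62 and +42 mm (88 mm clear between), reach up to the height of the gauge's axis; beside them the space is free to the side walls.
- cradle (a point): Where the gauge's centre belongs: on the axis of the two V supports in the case, 46 mm above the bench (16 mm below the rim), 10 mm in front of the case's centre. Axes as the case: the gauge lies along x, either way round.
- lid (a joint): Lid angle, rad: 0 = shut on the rim; starts at 0.90 to 1.02 and cannot open beyond 1.02. The stiff hinge stays at any angle; 2 to 4 N at the free edge push it down. Clear panel in a green frame, 215 mm from hinge to free edge, 152 wide, 8 thick (underside level with the hinge axis when shut). Open, it leans over the cradle: reach in from the front, tool leaned back 30 to 40 degrees.
- lid_hinge (a point): Middle of the lid's hinge axis (along y), at x = 100 mm, z = 62 mm in the case; its axes turn with the lid, -x towards the free edge, z out of the lid's outer face.
- lid_edge (a point): Middle of the lid's free edge on its outer (upper) face, 215 mm from the hinge.
- latch (a joint): Red lock lever angle to the lid, rad: 0 = folded flat along the lid towards the hinge (lever centre line 12 mm above the lid's upper face), 1.57 = standing square to the lid; starts between 1.25 and 1.6. Stiff: stays where it is left, about 2 N at the tip moves it.
- latch_pivot (a point): The lever's pivot axis (along y), 115 mm from the hinge and 100 mm from the free edge, on the lid's middle line, 12 mm above its outer face.
- latch_tip (a point): Tip of the red lever, 90 mm from the pivot on the lever's centre line; the lever is 20 mm wide and 10 mm thick, with a round cross bar 16 mm thick and 30 mm long at the tip.
- screwdriver: Bystander: screwdriver, 170 mm, lying on the bench.
- wrench: Bystander: flat wrench, 110 mm, lying on the bench.
- hammer: Bystander: hammer, 260 mm, lying on the bench.
- can: Bystander: can, 60 mm in diameter, 130 mm tall, standing.
- collet: Bystander: steel cylinder, 44 mm in diameter, 60 mm tall, standing.
- parallel: Bystander: dark steel bar 150 x 30 x 30 mm, lying.
Mind the look-alikes: they are no part of the job. What is shaped like the gauge but blue or turquoise is not meant.

How it is judged:
On the way, in this order (a step that is already met when the one before it is completed fails the run):
1. the gauge lies in both V supports of the case and has been let go (x of gauge in the frame of cradle between -0.016 and 0.016 m and y of gauge in the frame of cradle between -0.005 and 0.005 m and z of gauge in the frame of cradle between -0.006 and 0.005 m and angle between the x axis of gauge and the x axis of cradle, either way round below 0.08 rad and contact force between gauge and the fingers below 0.1 N and linear speed of gauge below 0.03 m/s), for 0.2 s.
2. the lid is fully shut over the seated gauge (x of gauge in the frame of cradle between -0.016 and 0.016 m and y of gauge in the frame of cradle between -0.005 and 0.005 m and z of gauge in the frame of cradle between -0.006 and 0.005 m and angle between the x axis of gauge and the x axis of cradle, either way round below 0.08 rad and value of joint lid below 0.03 rad), for 0.2 s.
3. the lock lever is folded flat on the shut lid (value of joint lid below 0.03 rad and value of joint latch below 0.1 rad), for 0.2 s.
At the end, for the whole second after the job is handed in: The gauge rests in both V supports of the case (within 16 mm along, 5 mm across, 5 mm in height, 0.08 rad), at rest and released; the lid is shut to within 0.03 rad and the lock lever folded to within 0.1 rad of flat (all of step 1 and all of step 3); the robot touches nothing.
It fails at once if a bystander is moved more than 30 mm (distance of any of screwdriver, wrench, hammer, can, collet, parallel from where it was at the start of the episode above 0.03 m).
It fails at once if the gauge falls onto the bench (height (world z) of gauge below 0.025 m).
It fails at once if the gauge is dropped or thrown into the case (moves faster than 0.6 m/s within 45 mm above its place) (horizontal distance between gauge and cradle below 0.06 m and z of gauge in the frame of cradle below 0.045 m and linear speed of gauge above 0.6 m/s).
It also fails if it takes over 72 s, if anything falls off the work surface, if the arm or the gripper's body presses on something with over 40 N, if the wrist force passes 120 N, or if a joint passes its speed limit or range.

## Working session

There is one attempt and no reset: what is moved stays moved. The work goes in short steps, Python scripts to look and compute and a tool call to move; the robot and the scene stay as the last step left them, time stands still between calls to the robot, and variables do not carry over. Pictures are saved under pics/ and viewed, at most 12 in all, crops included, and the job is handed in when it is done.

Besides the shell and the picture viewer there is one more tool, called after "Emit:" in YAML: its name, and indented under it one key for each argument. carry_out: Moves the arm, as the interface text tells. Its arguments: {"type":"object","properties":{"targets":{"type":"array"},"force":{"type":"number"}},"required":["targets"]}

```bash
mkdir -p pics; ls
python3 - <<'E'
from station import manip,cams
import cv2,numpy as np
np.set_printoptions(precision=4,suppress=True)
s=manip.sense();print({k:np.round(v,3) for k,v in s.items()})
for n in("side","top"):
    im=cams.snapshot(n);np.save(f"pics/{n}0.npy",im);cv2.imwrite(f"pics/{n}0.png",im[...,::-1])
    c=cams.camera_info(n);print(n,c["K"],c["T"])
E
```

```text
pics
{'t': np.float64(0.0), 'q': array([-1.463,  0.528,  1.434, -0.   ,  1.181, -0.178]), 'qd': array([ 0.001,  0.002,  0.   ,  0.001, -0.001,  0.   ]), 'tau': array([  0.001, -44.234, -17.802,  -0.   ,   0.008,   0.   ]), 'tcp_pos': array([ 0.176, -0.599,  0.249]), 'tool_rot': array([ 0.99 ,  0.142,  0.   , -0.001]), 'force': array([ 1.53 , -0.348,  0.117]), 'ft_torque': array([ 0.022, -0.021, -0.006]), 'gripper_force': np.float64(0.0), 'finger_gap': np.float64(1.001)}
side [[408.4804   0.     287.9731]
 [  0.     408.4804 208.0015]
 [  0.       0.       1.    ]] [[-0.8453 -0.4043  0.3494  0.094 ]
 [-0.5342  0.6245 -0.5698  0.6627]
 [ 0.0122 -0.6682 -0.7439  0.9411]
 [ 0.      0.      0.      1.    ]]
top [[381.5256   0.     282.4918]
 [  0.     381.5256 209.4165]
 [  0.       0.       1.    ]] [[ 0.0286 -0.9982  0.0524  0.4512]
 [-0.9995 -0.0278  0.017  -0.0268]
 [-0.0155 -0.0529 -0.9985  1.1472]
 [ 0.      0.      0.      1.    ]]
```

View pics/side0.png

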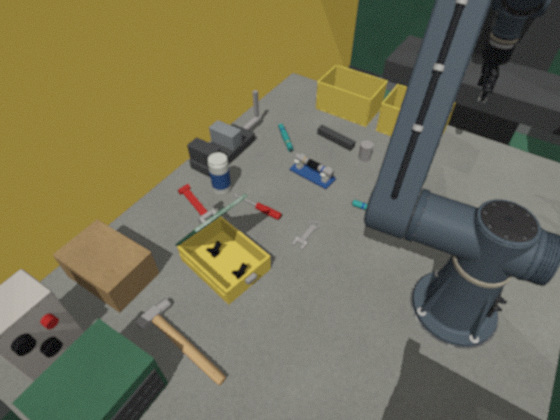

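View pics/top0.png

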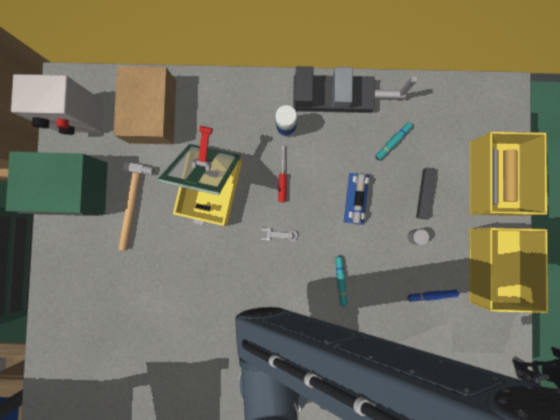

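The side view shows the rest with the gauge at about (313,170) and the open case at (225,258), with the lid above it and the lever at (195,205). In the top view the rest is at (357,198), the case at (208,195) and the red lever at (204,145). I'll enlarge both.

Run:
```python
import cv2,numpy as np
t=cv2.imread("pics/top0.png");s=cv2.imread("pics/side0.png")
def c(im,x,y,w,h,k): return cv2.resize(im[y:y+h,x:x+w],None,fx=k,fy=k,interpolation=cv2.INTER_CUBIC)
a=np.vstack([np.hstack([c(t,155,120,100,75*4//4,4)[:300],c(t,330,160,100,75,4)]),np.hstack([c(s,165,180,120,120,2.5)[:300,:300],np.zeros((300,100,3),np.uint8),c(s,270,130,100,75,4)])])
cv2.imwrite("pics/z0.png",a)
b=np.hstack([c(t,155,170,60*1+40,75,4),c(s,165,180,100,75,4)]);
```

```text
(no output)
```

View pics/z0.png

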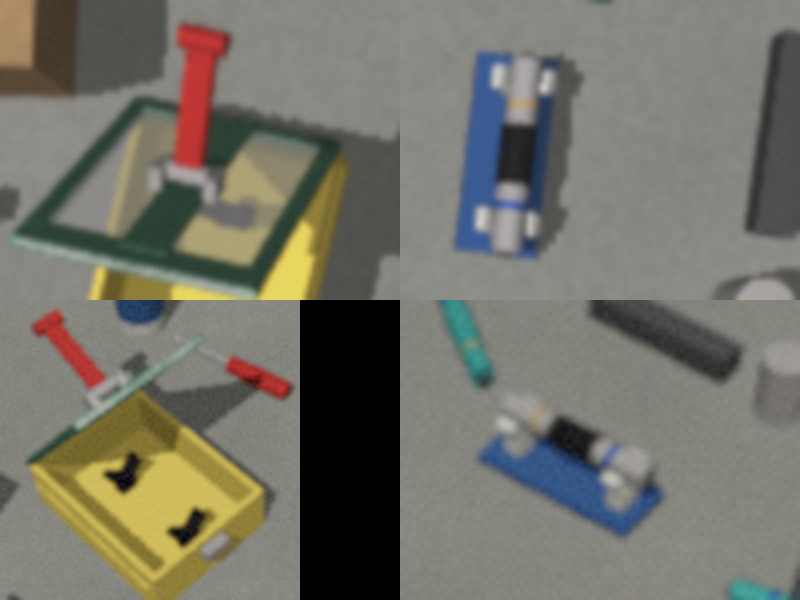

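The enlargement shows the gauge's black sleeve at top (459−…≈(459,…)) i.e. around (359,198), the case rim corners in the side view at about (271,256), (226,291), (179,245) and (221,217), and the black V supports at (215,249) and (240,271). The lid's free edge runs from (158,180) to (218,192) in the top view.

```bash
cat > h.py <<'E'
import numpy as np,cv2
from station import manip,cams
np.set_printoptions(precision=4,suppress=True)
I={n:cams.camera_info(n) for n in("side","top")}
def ray(n,p):
    d=I[n]["T"][:3,:3]@np.linalg.solve(I[n]["K"],[p[0],p[1],1.]);return I[n]["T"][:3,3],d
def onz(n,p,z):
    o,d=ray(n,p);return o+d*(z-o[2])/d[2]
def tri(ps,pt):
    (o1,d1),(o2,d2)=ray("side",ps),ray("top",pt)
    A=np.c_[d1,-d2];x=np.linalg.lstsq(A,o2-o1,rcond=None)[0]
    a,b=o1+d1*x[0],o2+d2*x[1];return (a+b)/2,np.linalg.norm(a-b)
def proj(n,P):
    T=np.linalg.inv(I[n]["T"]);p=I[n]["K"]@(T[:3,:3]@P+T[:3,3]);return p[:2]/p[2]
def hsv(im): return cv2.cvtColor(im,cv2.COLOR_RGB2HSV)
def mask(im,lo,hi,box):
    m=cv2.inRange(hsv(im),lo,hi);k=np.zeros_like(m);x,y,w,h=box;k[y:y+h,x:x+w]=255;return m&k
def blobs(m,amin=15):
    n,l,st,c=cv2.connectedComponentsWithStats(m);return [(c[i],st[i][4],l==i) for i in range(1,n) if st[i][4]>=amin]
E
python3 - <<'E'
from h import *
s=np.load("pics/side0.npy");t=np.load("pics/top0.npy")
# rest
for n,im,b in(("top",t,(335,165,45,65)),("side",s,(285,145,55,50))):
    m=mask(im,(105,120,60),(125,255,255),b)
    bl=max(blobs(m),key=lambda q:q[1]);pts=cv2.findContours(bl[2].astype(np.uint8),0,1)[0]
    h=cv2.convexHull(np.vstack(pts)).reshape(-1,2)
    W=np.array([onz(n,p,.008)[:2] for p in h],np.float32);print(n,"rest",cv2.minAreaRect(W))
    k=mask(im,(0,0,0),(180,255,45),b)
    for c,a,_ in blobs(k): print(n,"dark",c,a,onz(n,c,.048+.008))
q=np.float32([[271,256],[225.8,291.2],[179,244.8],[221,217.2]])
# case
y=mask(s,(20,110,60),(32,255,255),(170,205,110,100))
bl=max(blobs(y),key=lambda q:q[1]);h=cv2.convexHull(np.vstack(cv2.findContours(bl[2].astype(np.uint8),0,1)[0]))
print(h.reshape(-1,2).tolist())
W=np.array([onz("side",p,.062) for p in q]);print(W);print([np.linalg.norm(W[i]-W[i-3]) for i in range(4)])
for c,a,_ in blobs(mask(s,(0,0,0),(180,255,50),(195,230,65,60))): print("vs",c,a,onz("side",c,.035))
r=mask(s,(0,150,80),(8,255,255),(165,180,60,60))|mask(s,(172,150,80),(180,255,255),(165,180,60,60))
print("red side",[(c,a) for c,a,_ in blobs(r)])
E
```

```text
top rest ((0.5525219440460205, -0.20992964506149292), (0.02400507591664791, 0.14382630586624146), 84.83270263671875)
top dark [358.9891 197.7717] 92 [ 0.548  -0.2259  0.056 ]
side rest ((0.5475111603736877, -0.22469787299633026), (0.05708221718668938, 0.14503097534179688), 86.4691390991211)
side dark [312.2373 164.2712] 59 [ 0.5454 -0.2182  0.056 ]
[[221, 217], [227, 221], [244, 234], [269, 254], [270, 256], [270, 267], [269, 269], [268, 270], [246, 289], [233, 300], [229, 303], [228, 303], [222, 298], [203, 280], [183, 261], [182, 260], [181, 258], [177, 246], [178, 245], [191, 236], [216, 219], [219, 217]]
[[0.454  0.1561 0.062 ]
 [0.4885 0.3025 0.062 ]
 [0.6804 0.2587 0.062 ]
 [0.6473 0.1218 0.062 ]]
[np.float64(0.1504321262931852), np.float64(0.19681413042686294), np.float64(0.1407907017199741), np.float64(0.1962417834145652)]
vs [214.8831 249.3506] 77 [0.6059 0.205  0.035 ]
vs [240.1639 271.0492] 61 [0.5062 0.2239 0.035 ]
red side [(array([191.9655, 198.6681]), np.int32(232))]
```

Run:
```python
from h import *
s=np.load("pics/side0.npy");t=np.load("pics/top0.npy")
# smooth upsampled yellow contour
def cont(im,n,box,k=6):
    x,y,w,h=box;u=cv2.resize(im[y:y+h,x:x+w],None,fx=k,fy=k,interpolation=cv2.INTER_CUBIC)
    m=cv2.inRange(hsv(u),(18,110,40),(33,255,255));c=max(cv2.findContours(m,0,1)[0],key=cv2.contourArea).reshape(-1,2)
    return (c+.5)/k-.5+[x,y]
def fit(n,c,a,b,z,d=1.5):
    a,b=np.float64(a),np.float64(b);u=(b-a)/np.linalg.norm(b-a);L=np.linalg.norm(b-a)
    r=c-a;al=r@u;pe=r@[-u[1],u[0]];p=c[(al>.12*L)&(al<.88*L)&(abs(pe)<d)]
    W=np.float32([onz(n,q,z)[:2] for q in p]);l=cv2.fitLine(W,cv2.DIST_HUBER,0,.001,.001).ravel();return l,len(p)
def show(nm,f,ax):
    l,k=f;v=l[:2];a=np.arctan2(v[1],v[0])
    a=(a+np.pi/2)%np.pi-np.pi/2 if ax=='x' else (a-np.pi/2+np.pi/2)%np.pi-np.pi/2
    print(nm,"yaw",round(float(a),4),"pt",l[2:],k);return l
c=cont(s,"side",(165,200,120,110))
R=show("right z62",fit("side",c,(221,217),(270,255),.062),'x')
L=show("left z0",fit("side",c,(182,261),(228,303),0),'x')
F=show("front z0",fit("side",c,(229,303),(270,268),0),'y')
ct=cont(t,"top",(165,150,85,80))
h=cv2.approxPolyDP(ct.astype(np.float32).reshape(-1,1,2),1.2,True).reshape(-1,2);print(h)
```

```text
right z62 yaw -0.1749 pt [0.5513 0.1372] 236
left z0 yaw -0.1985 pt [0.5764 0.285 ] 230
front z0 yaw -0.1941 pt [0.4738 0.2293] 197
[[239.9167 158.75  ]
 [218.0833 194.9167]
 [179.25   186.75  ]
 [173.0833 213.4167]
 [222.0833 224.9167]
 [226.4167 223.9167]
 [240.9167 164.75  ]]
```

```bash
cat >> h.py <<'E'
from scipy.spatial.transform import Rotation as Rn
YC=-.19; CC=np.array([.5719,.2096,0.]); RC=Rn.from_euler('z',YC).as_matrix()
def case(p): return CC+RC@np.asarray(p,float)
def lid(r,y,h,th): # r from hinge, h above underside
    return case([.1-r*np.cos(th)+h*np.sin(th),y,.062+r*np.sin(th)+h*np.cos(th)])
def tool(yaw,lean): # tool x along yaw, z down leaned towards +x
    return Rn.from_euler('z',yaw)*Rn.from_euler('y',-lean)*Rn.from_quat([1,0,0,0])
def rel(p,R,s=None):
    s=s or manip.sense();R0=Rn.from_quat(s["tool_rot"])
    print("shift cm",R0.inv().apply(np.asarray(p)-s["tcp_pos"])*100,"turn deg",np.degrees((R0.inv()*R).as_rotvec()))
E
python3 - <<'E'
from h import *
print("sleeve",onz("top",(358.99,197.77),.048),onz("side",(312.24,164.27),.048),tri((312.24,164.27),(358.99,197.77)))
for n,c in (("side",[(-.1,-.075,.062),(-.1,.075,.062),(.1,.075,.062),(.1,-.075,.062),(-.1,.075,0),(-.1,-.075,0)]),("top",[(-.1,.075,.062),(-.1,-.075,.062),(-.1,.075,0),(-.1,-.075,0)])):
    print(n,np.array([proj(n,case(p)) for p in c]))
for th in(.9,.96,1.02): print(th,[proj(n,lid(.215,y,.008,th)) for n in("top","side") for y in(.076,-.076)])
rel([.548,-.223,.2],tool(-.08,np.radians(32)))
E
```

```text
sleeve [ 0.5487 -0.2274  0.048 ] [ 0.5494 -0.2261  0.048 ] (array([ 0.5493, -0.2273,  0.0471]), np.float64(0.0012493592671476638))
side [[269.5258 254.7382]
 [226.1011 291.2065]
 [176.4333 245.603 ]
 [219.6536 214.8734]
 [228.5407 303.7526]
 [270.0109 267.9585]]
top [[173.8    213.5125]
 [224.7874 224.8881]
 [179.9549 214.3778]
 [228.2164 225.1435]]
0.9 [array([158.7966, 181.0625]), array([219.9518, 194.5782]), array([196.0729, 230.845 ]), array([246.7071, 194.9051])]
0.96 [array([158.7905, 176.3682]), array([220.4025, 189.964 ]), array([192.5274, 226.1535]), array([243.4689, 190.5504])]
1.02 [array([158.918 , 171.4739]), array([220.9483, 185.14  ]), array([188.9082, 221.5441]), array([240.1276, 186.2963])]
shift cm [ 46.2737 -25.5804   5.0096] turn deg [-5.9658 31.6373 20.38  ]
```

Emit:
carry_out:
  targets:
    - [[46.3,-26.0,5.0,-6,31.6,20.4,8.5],[46.3,-26.0,5.0,-6,31.6,20.4,8.5],[46.3,-26.0,5.0,-6,31.6,20.4,8.5],[46.3,-26.0,5.0,-6,31.6,20.4,8.5],[46.3,-26.0,5.0,-6,31.6,20.4,8.5],[46.3,-26.0,5.0,-6,31.6,20.4,8.5],[46.3,-26.0,5.0,-6,31.6,20.4,8.5],[46.3,-26.0,5.0,-6,31.6,20.4,8.5],[46.3,-26.0,5.0,-6,31.6,20.4,8.5],[46.3,-26.0,5.0,-6,31.6,20.4,8.5],[46.3,-26.0,5.0,-6,31.6,20.4,8.5],[46.3,-26.0,5.0,-6,31.6,20.4,8.5]]
  force: 40

```text
t: 1.1
tcp_pos: [0.5249, -0.2417, 0.203]
tool_rot: [0.961, -0.039, 0.275, 0.012]
force: [-0.2, -0.9, 0.3]
finger_gap: 0.995
gripper_force: 0.0
```

Run:
```python
from h import *
R=tool(-.085,np.radians(32));print(R.as_quat(),R.as_matrix()[:,2],manip.sense()["q"])
rel([.549,-.227,.12],R)
for n in("side","top"):
    im=cams.snapshot(n);np.save(f"pics/{n}1.npy",im)
s=np.load("pics/side1.npy")[110:230,230:390];t=np.load("pics/top1.npy")[140:260,290:450]
cv2.imwrite("pics/z1.png",cv2.resize(np.hstack([s,t]),None,fx=2.5,fy=2.5,interpolation=2)[...,::-1])
```

```text
[ 0.9604 -0.0408  0.2754  0.0117] [ 0.528 -0.045 -0.848] [-0.7984  0.4407  1.9675  0.9082  0.4553  0.0775]
shift cm [-2.4555 -1.6791  8.2522] turn deg [-0.0146  0.0307  0.2569]
```

View pics/z1.png

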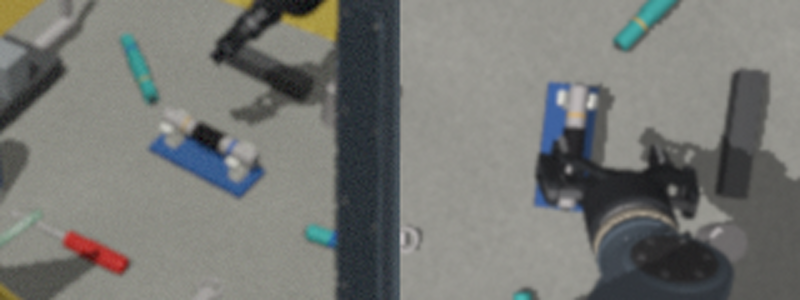

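The gripper is above the rest with its fingers across the gauge, slightly right of it in the picture from parallax and the lateral offset still to be made. Nothing obstructs the descent.

Emit:
carry_out:
  targets:
    - [[-2.5,-1.7,8.2,0,0,0.2,8.5],[-2.5,-1.7,8.2,0,0,0.2,8.5],[-2.5,-1.7,8.2,0,0,0.2,8.5],[-2.5,-1.7,8.2,0,0,0.2,8.5],[-2.5,-1.7,8.2,0,0,0.2,8.5]]

```text
t: 1.62
tcp_pos: [0.5469, -0.2286, 0.1197]
tool_rot: [0.961, -0.041, 0.274, 0.011]
force: [-0.0, -0.7, -0.3]
finger_gap: 0.998
gripper_force: 0.0
```

Run:
```python
from h import *
R=tool(-.085,np.radians(32));print(manip.sense()["tcp_pos"])
rel([.549,-.227,.050],R)
```

```text
[ 0.5469 -0.2286  0.1197]
shift cm [-3.5187 -0.1747  6.0215] turn deg [-0.0644  0.1121  0.02  ]
```

Emit:
carry_out:
  targets:
    - [[-0.9,-0.1,1.5,0,0,0,8.5],[-1.8,-0.1,3.0,0,0,0,8.5],[-2.6,-0.2,4.5,0,0,0,8.5],[-3.1,-0.2,5.3,0,0,0,8.5],[-3.5,-0.2,6.0,0,0,0,8.5],[-3.5,-0.2,6.0,0,0,0,8.5],[-3.5,-0.2,6.0,0,0,0,5.0],[-3.5,-0.2,6.0,0,0,0,5.0]]

```text
t: 2.28
tcp_pos: [0.5501, -0.2277, 0.0527]
tool_rot: [0.96, -0.04, 0.276, 0.013]
force: [0.5, 0.2, -0.7]
finger_gap: 0.74
gripper_force: 0.0
```

Run:
```python
from h import *
R=tool(-.085,np.radians(32));print(manip.sense()["tcp_pos"],manip.sense()["finger_gap"])
for n in("side","top"):
    im=cams.snapshot(n);np.save(f"pics/{n}2.npy",im)
s=np.load("pics/side2.npy")[130:210,270:370];t=np.load("pics/top2.npy")[150:230,310:410]
cv2.imwrite("pics/z2.png",cv2.resize(np.hstack([s,t]),None,fx=4,fy=4,interpolation=2)[...,::-1])
```

```text
[ 0.5501 -0.2277  0.0527] 0.7404067100746259
```

View pics/z2.png

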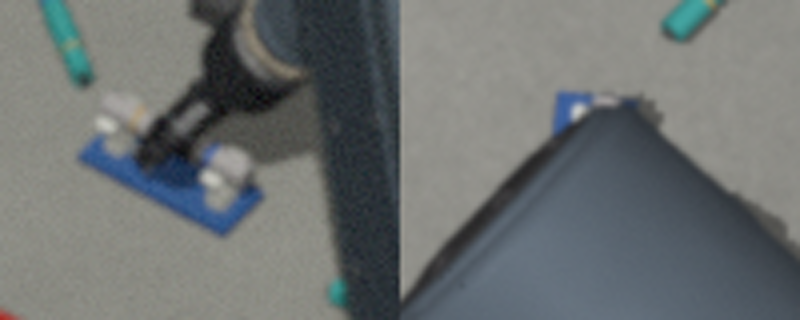

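The near finger sits over the black sleeve between the two V supports, clear of both. Now I'll close.

Emit:
carry_out:
  targets:
    - [[-0.15,0,0.25,0,0,0,4.0],[-0.15,0,0.25,0,0,0,3.0],[-0.15,0,0.25,0,0,0,2.0],[-0.15,0,0.25,0,0,0,1.5],[-0.15,0,0.25,0,0,0,1.5],[-0.15,0,0.25,0,0,0,1.5],[-0.15,0,0.25,0,0,0,1.5],[-0.15,0,0.25,0,0,0,1.5],[-0.15,0,0.25,0,0,0,1.5],[-0.15,0,0.25,0,0,0,1.5]]
  force: 50

```text
t: 3.22
tcp_pos: [0.5498, -0.2277, 0.0486]
tool_rot: [0.96, -0.041, 0.275, 0.013]
force: [-2.9, -4.5, 5.2]
finger_gap: 0.289
gripper_force: 48.9
```

Run:
```python
from h import *
s=manip.sense();print(s["tcp_pos"],s["finger_gap"]*85.4,s["gripper_force"],s["force"])
R=tool(-.085,np.radians(32))
rel([.549,-.227,.2],R)
```

```text
[ 0.5498 -0.2277  0.0486] 24.638526098739472 48.86284410953522 [-2.9189 -4.4871  5.1515]
shift cm [  7.9485  -0.0393 -12.8819] turn deg [ 0.1028 -0.0077  0.0281]
```

Emit:
carry_out:
  targets:
    - [[0.3,0,-0.5,0,0,0,1.5],[0.9,0,-1.4,0,0,0,1.5],[1.8,0,-2.8,0,0,0,1.5],[2.8,0,-4.5,0,0,0,1.5],[3.8,0,-6.2,0,0,0,1.5],[4.8,0,-7.8,0,0,0,1.5],[5.6,0,-9.0,0,0,0,1.5],[5.9,0,-9.5,0,0,0,1.5],[5.9,0,-9.5,0,0,0,1.5]]
  force: 80

```text
t: 3.97
tcp_pos: [0.5496, -0.2255, 0.161]
tool_rot: [0.96, -0.038, 0.276, 0.012]
force: [-0.0, -0.4, -2.2]
finger_gap: 0.28
gripper_force: 78.5
```

Run:
```python
from h import *
s=manip.sense();print(s["tcp_pos"],s["finger_gap"]*85.4,s["gripper_force"],s["force"],s["q"])
print(case([-.13,0,.14]),case([-.01,0,.046]))
rel(case([-.13,0,.15]),tool(YC,np.radians(32)))
for n in("side","top"):
    im=cams.snapshot(n);np.save(f"pics/{n}3.npy",im)
t=np.load("pics/side3.npy");k=mask(t,(0,0,0),(180,255,45),(250,110,110,80))
# gauge pitch from side: print bounding of bright bits later
cv2.imwrite("pics/z3.png",cv2.resize(t[100:220,250:390],None,fx=4,fy=4,interpolation=2)[...,::-1])
```

```text
[ 0.5496 -0.2255  0.161 ] 23.92455927923987 78.47295641899109 [-0.0114 -0.4024 -2.1889] [-0.7332  0.5377  1.9675  1.0972  0.3696 -0.0731]
[0.4442 0.2342 0.14  ] [0.5621 0.2115 0.046 ]
shift cm [-12.589  -44.9711  -6.6289] turn deg [-3.2874 -0.0249  5.356 ]
```

View pics/z3.png

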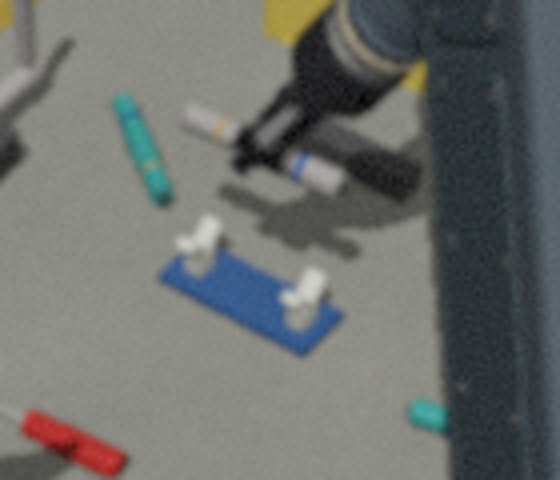

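The gauge hangs level in the jaws, both ends visible at about (297,128) and (336,145), and the rest is now empty. Next I carry it across to the front of the case.

Emit:
carry_out:
  targets:
    - [[-0.3,-1,-0.2,0,0,0.1,1.5],[-0.8,-3,-0.5,-0.2,0,0.4,1.5],[-1.7,-6,-0.9,-0.4,0,0.7,1.5],[-2.5,-9,-1.3,-0.7,0,1.1,1.5],[-3.4,-12,-1.8,-0.9,0,1.4,1.5],[-4.2,-15,-2.2,-1.1,0,1.8,1.5],[-5.0,-18,-2.6,-1.3,0,2.1,1.5],[-5.9,-21,-3.1,-1.5,0,2.5,1.5],[-6.7,-24,-3.5,-1.8,0,2.9,1.5],[-7.6,-27,-4.0,-2.0,0,3.2,1.5],[-8.4,-30,-4.4,-2.2,0,3.6,1.5],[-9.2,-33,-4.8,-2.4,0,3.9,1.5]]

```text
t: 5.07
tcp_pos: [0.4986, 0.0186, 0.1547]
tool_rot: [0.958, -0.073, 0.277, 0.022]
force: [-0.5, 0.9, -2.1]
finger_gap: 0.281
gripper_force: 78.6
```

Run:
```python
from h import *
s=manip.sense();print(s["t"],s["tcp_pos"],s["finger_gap"]*85.4,s["gripper_force"],s["q"])
R=Rn.from_quat([.96,-.038,.276,.012]);g=R.as_matrix()
for pit in(-5,0,5): print([proj("side",np.array([.5496,-.2255,.161])+(R*Rn.from_euler('y',32+pit,degrees=True)).apply([d,0,0])) for d in(.074,-.074)])
rel(case([-.13,0,.15]),tool(YC,np.radians(32)))
```

```text
5.0667 [0.4986 0.0186 0.1547] 24.02750986090099 78.63358855247498 [-0.202   0.49    2.2207  2.9469  0.1345 -1.4208]
[array([304.8696, 114.6937]), array([323.0164, 157.4954])]
[array([306.4794, 114.5208]), array([321.4351, 157.5073])]
[array([308.1616, 114.5209]), array([319.8111, 157.3655])]
shift cm [ -7.543  -20.4894  -4.2346] turn deg [-1.1154 -0.2801  1.8808]
```

Emit:
carry_out:
  targets:
    - [[-1.1,-3,-0.6,-0.2,0,0.3,1.5],[-2.2,-6,-1.2,-0.4,0,0.6,1.5],[-3.3,-9,-1.9,-0.5,-0.1,0.8,1.5],[-4.4,-12,-2.5,-0.7,-0.2,1.1,1.5],[-5.5,-15,-3.1,-0.8,-0.2,1.4,1.5],[-6.6,-18,-3.7,-1,-0.3,1.7,1.5],[-7.2,-19.8,-4.1,-1.1,-0.3,1.9,1.5],[-7.5,-20.5,-4.2,-1.1,-0.3,1.9,1.5],[-7.5,-20.5,-4.2,-1.1,-0.3,1.9,1.5],[-7.5,-20.5,-4.2,-1.1,-0.3,1.9,1.5]]

```text
t: 5.9
tcp_pos: [0.4442, 0.2284, 0.1419]
tool_rot: [0.955, -0.086, 0.284, 0.022]
force: [1.0, 0.8, -1.9]
finger_gap: 0.281
gripper_force: 79.1
```

Run:
```python
from h import *
s=manip.sense();print(s["t"],s["tcp_pos"],s["finger_gap"]*85.4,s["gripper_force"],s["q"])
rel(case([-.13,0,.14]),tool(YC,np.radians(32)))
rel(case([-.014,0,.085]),tool(YC,np.radians(32)))
for n in("side","top"):
    im=cams.snapshot(n);np.save(f"pics/{n}4.npy",im)
s=np.load("pics/side4.npy")[170:310,160:300];t=np.load("pics/top4.npy")[120:260,150:290]
cv2.imwrite("pics/z4.png",cv2.resize(np.hstack([s,t]),None,fx=2.8,fy=2.8,interpolation=2)[...,::-1])
```

```text
5.9 [0.4442 0.2284 0.1419] 24.01648365151751 79.12905693054199 [ 0.4211  0.5452  2.146   4.5693  0.3109 -2.4692]
shift cm [-0.1863 -0.5645  0.1125] turn deg [-0.7037 -1.0558  0.3905]
shift cm [ 6.5355 -0.3845 11.0485] turn deg [-0.7037 -1.0558  0.3905]
```

View pics/z4.png

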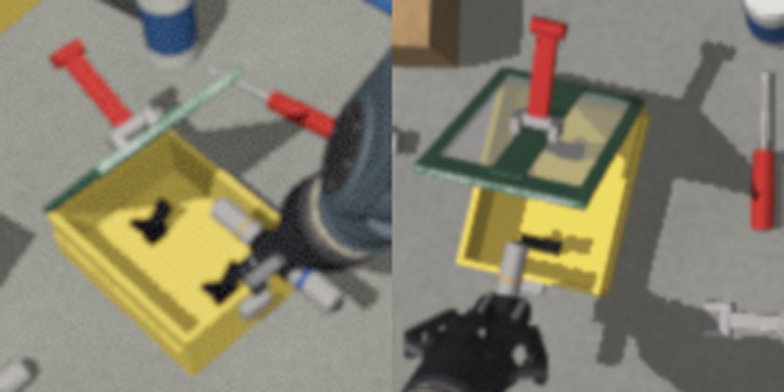

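The picture shows the gauge in front of the case and level, with the front V support at top (204,207) and the lid clear. Joint 4 is at its limit (4.569), though, so the wrist came round on the wrong branch. I'll fit a simple kinematic model from the logged states to plan the unwinding.

```bash
cat >> h.py <<'E'
def axes(q):
    Rz=lambda a:Rn.from_euler('z',a);Ry=lambda a:Rn.from_euler('y',a)
    R1=Rz(q[0]);R2=R1*Ry(q[1]);R3=R2*Ry(q[2]);return R1,R2,R3,R3*Rz(q[3])*Ry(q[4])*Rz(q[5])
D=[([-1.463,.528,1.434,0,1.181,-.178],(.176,-.599,.249),[.99,.142,0,-.001]),
([-.7984,.4407,1.9675,.9082,.4553,.0775],(.5249,-.2417,.203),[.961,-.039,.275,.012]),
([-.7332,.5377,1.9675,1.0972,.3696,-.0731],(.5496,-.2255,.161),[.96,-.038,.276,.012]),
([-.202,.49,2.2207,2.9469,.1345,-1.4208],(.4986,.0186,.1547),[.958,-.073,.277,.022]),
([.4211,.5452,2.146,4.5693,.3109,-2.4692],(.4442,.2284,.1419),[.955,-.086,.284,.022])]
ex,ez=np.eye(3)[0],np.eye(3)[2]
def cols(q):
    R1,R2,R3,R=axes(q);return np.c_[ez,R2.apply(ez),R3.apply(ez),R.apply(ez),R3.apply(ex)],R
_A=np.vstack([cols(q)[0] for q,_,_ in D]);_b=np.hstack([p for _,p,_ in D])
PAR=np.linalg.lstsq(_A,_b,rcond=None)[0]
OFF=(axes(D[0][0])[3]).inv()*Rn.from_quat(D[0][2])
def fk(q): C,R=cols(q);return C@PAR,R*OFF
from scipy.optimize import least_squares
LO=np.array([-3.08,-.75,.22,-1.43,0,-2.85]);HI=np.array([3.08,2.2,2.44,4.57,2.65,2.85])
def ik(p,R,q0):
    f=lambda q:np.r_[(fk(q)[0]-p)*10,(fk(q)[1].inv()*R).as_rotvec()]
    r=least_squares(f,np.clip(q0,LO+.001,HI-.001),bounds=(LO,HI));return r.x,np.linalg.norm(r.fun)
E
python3 - <<'E'
from h import *
print(PAR,np.abs(_A@PAR-_b).max() if 0 else "")
for q,p,o in D: P,R=fk(q);print(P-p,np.degrees((R.inv()*Rn.from_quat(o)).magnitude()))
T=lambda y,l:tool(y,np.radians(l))
g=[.3,.7,1.8,-.8,.6,1.5]
for x,z in((-.01,.046),(-.014,.085),(-.05,.12),(-.09,.15),(-.13,.14),(-.18,.15)):
  for l in (32,20):
    for g6 in(1.5,-1.,):
      g[5]=g6;q,e=ik(case([x,0,z]),T(YC,l),g);print(x,z,l,q,round(e,4))
print("front V",[proj("top",case([-.062,0,z])) for z in(.03,.046)],[proj("side",case([x,0,.035])) for x in(-.062,.042)])
E
```

```text
[0.5558 0.4883 0.4624 0.4032 0.1666] 
[-0.1104 -0.0068 -0.0049] 6.361116424614181e-15
[-0.0372 -0.0586 -0.0026] 0.040137121488575726
[-0.0461 -0.0536  0.0015] 0.14542151817743917
[-0.0197 -0.106   0.0014] 0.10038132193696529
[ 0.0506 -0.1406  0.0047] 0.06167360536450679
-0.01 0.046 32 [ 0.5072  0.7985  1.7474 -0.6951  0.3523  2.85  ] 0.1785
-0.01 0.046 32 [ 0.6211  0.8577  1.8077 -1.4039  0.4006 -2.5945] 0.0
-0.01 0.046 20 [ 0.5084  0.7988  1.711  -0.5699  0.4207  2.7672] 0.0
-0.01 0.046 20 [ 0.5464  0.8245  1.8054 -1.1854  0.3018 -2.85  ] 0.139
-0.014 0.085 32 [ 0.5251  0.7107  1.7893 -0.687   0.3893  2.85  ] 0.1561
-0.014 0.085 32 [ 0.6278  0.761   1.8429 -1.262   0.4184 -2.7427] 0.0
-0.014 0.085 20 [ 0.5137  0.7101  1.7387 -0.5063  0.4748  2.7014] 0.0
-0.014 0.085 20 [ 0.564   0.738   1.8557 -1.1733  0.3246 -2.85  ] 0.1695
-0.05 0.12 32 [ 0.5743  0.606   1.865  -0.6503  0.4273  2.85  ] 0.1611
-0.05 0.12 32 [ 0.6924  0.66    1.9156 -1.1753  0.4599 -2.7776] 0.0
-0.05 0.12 20 [ 0.5645  0.6085  1.8135 -0.4974  0.5142  2.7352] 0.0
-0.05 0.12 20 [ 0.6305  0.6376  1.9324 -1.1145  0.3695 
[... 279 characters left out ...]
2.85  ] 0.1785
-0.13 0.14 32 [ 0.6728  0.497   1.9772 -0.566   0.4568  2.85  ] 0.2136
-0.13 0.14 32 [ 0.8644  0.5795  2.0242 -1.1431  0.5314 -2.6479] 0.0
-0.13 0.14 20 [ 0.6832  0.5069  1.9356 -0.5024  0.535   2.85  ] 0.0208
-0.13 0.14 20 [ 0.7775  0.539   2.026  -0.9779  0.4457 -2.85  ] 0.1381
-0.18 0.15 32 [ 0.7426  0.4329  2.0386 -0.5062  0.4778  2.85  ] 0.25
-0.18 0.15 32 [ 0.9929  0.5376  2.0755 -1.0916  0.586  -2.5781] 0.0
-0.18 0.15 20 [ 0.7496  0.4445  1.995  -0.4434  0.557   2.85  ] 0.0587
-0.18 0.15 20 [ 0.8818  0.4827  2.0704 -0.8815  0.5013 -2.85  ] 0.1118
front V [array([204.721 , 206.8817]), array([203.5128, 206.5534])] [array([239.2669, 269.5026]), array([213.6029, 247.3553])]
```

```bash
sed -i 's/R3.apply(ex)\],R/R3.apply(ex),R1.apply([0,1,0])],R/' h.py
python3 - <<'E'
from h import *
print(PAR)
for q,p,o in D: P,R=fk(q);print(P-p)
T=lambda y,l:tool(y,np.radians(l))
for x,z in((-.01,.046),(-.014,.085),(-.05,.11),(-.09,.13),(-.13,.14)):
  for l in (32,15):
    best=min((ik(case([x,0,z]),T(YC,l),[.3,.7,1.8,a,.5,b]) for a in(-1,0,1.5,3,4.3) for b in(-2,0,2)),key=lambda r:r[1]);print(x,z,l,*best)
    alt=ik(case([x,0,z]),T(YC,l),[.3,.7,1.8,-1,.5,0]);print("     ",*alt)
E
```

```text
[0.2732 0.5893 0.3913 0.2779 0.1147 0.1109]
[0.0004 0.     0.0001]
[-0.0001  0.     -0.    ]
[-0.     -0.     -0.0001]
[ 0.     -0.0002  0.0001]
[ 0.0001 -0.0001  0.    ]
-0.01 0.046 32 [ 0.2883  0.7934  1.9442  4.3278  0.2668 -2.3309] 1.2928465324522344e-15
      [0.1721 0.7601 1.9359 0.2332 0.     1.6555] 0.20740665202166836
-0.01 0.046 15 [ 0.2231  0.7548  1.789  -0.2917  0.3717  2.2432] 1.0780482971227085e-15
      [ 0.2231  0.7548  1.789  -0.2917  0.3717  2.2432] 1.0780482971227085e-15
-0.014 0.085 32 [ 0.2911  0.7111  1.9522  4.57    0.2491 -2.5809] 0.008890228067739639
      [ 0.1741  0.6845  1.9662 -0.0117  0.      1.8978] 0.19465490570401298
-0.014 0.085 15 [ 0.2262  0.6817  1.7861 -0.2465  0.4456  2.1968] 9.41456741498638e-16
      [ 0.2262  0.6817  1.7861 -0.2465  0.4456  2.1968] 1.8710263830806488e-15
-0.05 0.11 32 [ 0.328   0.6467  2.0176  4.57    0.2651 -2.5496] 0.018709361213203015
      [ 0.2931  0.6189  1.9526 -0.8737  0.2493  2.85  ] 0.11431313814544576
-0.05 0.11 15 [ 0.2556  0.6141  1.8476 -0.2573  0.4561  2.2342] 1.2199566180370853e-15
      [ 0.2556  0.6141  1.8476 -0.2573  0.4561  2.2342] 1.2199566180370853e-15
-0.09 0.13 32 [ 0.3796  0.5809  2.0524 -1.43    0.2931 -2.7866] 0.017701779421244405
      [ 0.3327  0.5555  2.0106 -0.841   0.2689  2.85  ] 0.12428077954434384
-0.09 0.13 15 [ 0.2929  0.5514  1.9124 -0.2752  0.4602  2.2865] 2.8035246022996992e-16
      [ 0.2929  0.5514  1.9124 -0.2752  0.4602  2.2865] 2.813008902542018e-15
-0.13 0.14 32 [ 0.4366  0.5428  2.1071 -1.43    0.3194 -2.7329] 0.022138896840288892
      [ 0.3739  0.5104  2.0631 -0.8055  0.2817  2.85  ] 0.14529075009389225
-0.13 0.14 15 [ 0.3359  0.5072  1.9772 -0.3058  0.4481  2.3581] 1.1965194658131831e-15
      [ 0.3359  0.5072  1.9772 -0.3058  0.4481  2.3581] 3.553949549609187e-15
```

Run:
```python
from h import *
T=lambda y,l:tool(y,np.radians(l))
q0=manip.sense()["q"]
for l in (32,33,34,35,36):
  q=q0
  for x,z in((-.13,.14),(-.09,.125),(-.05,.105),(-.014,.085),(-.01,.07),(-.01,.046)):
    q,e=ik(case([x,0,z]),T(YC,l),q);print(l,x,z,"q4 %.3f e %.4f"%(q[3],e),end=" | ")
  print()
rel(case([-.13,0,.14]),T(YC,34.5))
s=manip.sense();R=Rn.from_quat(s["tool_rot"]);print("lean now",np.degrees(np.arccos(-R.as_matrix()[2,2])))
for o in ([.96,-.041,.275,.013],s["tool_rot"]):
    m=Rn.from_quat(o).as_matrix();print("lean",np.degrees(np.arcsin(m[2,0])),"roll",np.degrees(np.arcsin(m[2,1])),"yaw",np.arctan2(m[1,0],m[0,0]))
```

```text
32 -0.13 0.14 q4 4.570 e 0.0250 | 32 -0.09 0.125 q4 4.570 e 0.0188 | 32 -0.05 0.105 q4 4.570 e 0.0120 | 32 -0.014 0.085 q4 4.570 e 0.0089 | 32 -0.01 0.07 q4 4.522 e 0.0000 | 32 -0.01 0.046 q4 4.328 e 0.0000 | 
33 -0.13 0.14 q4 4.570 e 0.0125 | 33 -0.09 0.125 q4 4.570 e 0.0056 | 33 -0.05 0.105 q4 4.559 e 0.0000 | 33 -0.014 0.085 q4 4.534 e 0.0000 | 33 -0.01 0.07 q4 4.427 e 0.0000 | 33 -0.01 0.046 q4 4.251 e 0.0000 | 
34 -0.13 0.14 q4 4.570 e 0.0000 | 34 -0.09 0.125 q4 4.525 e 0.0000 | 34 -0.05 0.105 q4 4.473 e 0.0000 | 34 -0.014 0.085 q4 4.442 e 0.0000 | 34 -0.01 0.07 q4 4.343 e 0.0000 | 34 -0.01 0.046 q4 4.184 e 0.0000 | 
35 -0.13 0.14 q4 4.503 e 0.0000 | 35 -0.09 0.125 q4 4.453 e 0.0000 | 35 -0.05 0.105 q4 4.396 e 0.0000 | 35 -0.014 0.085 q4 4.360 e 0.0000 | 35 -0.01 0.07 q4 4.269 e 0.0000 | 35 -0.01 0.046 q4 4.127 e 0.0000 | 
36 -0.13 0.14 q4 4.443 e 0.0000 | 36 -0.09 0.125 q4 4.387 e 0.0000 | 36 -0.05 0.105 q4 4.327 e 0.0000 | 36 -0.014 0.085 q4 4.288 e 0.0000 | 36 -0.01 0.07 q4 4.205 e 0.0000 | 36 -0.01 0.046 q4 4.077 e 0.0000 | 
shift cm [ 0.4254 -0.3476  0.203 ] turn deg [-0.9299  1.9586  0.5045]
lean now 32.548787612155294
lean 31.97544958021234 roll 0.13821080753795723 yaw -0.0845500327683676
lean 32.5440425517223 roll -0.4965799637414871 yaw -0.17922837429148974
```

Emit:
carry_out:
  targets:
    - [[0.4,-0.3,0.2,-0.9,2.0,0.5,1.5],[0.4,-0.3,0.2,-0.9,2.0,0.5,1.5],[0.4,-0.3,0.2,-0.9,2.0,0.5,1.5],[0.4,-0.3,0.2,-0.9,2.0,0.5,1.5]]

```text
t: 6.33
tcp_pos: [0.4477, 0.2279, 0.1418]
tool_rot: [0.949, -0.096, 0.297, 0.03]
force: [0.7, -0.1, -2.3]
finger_gap: 0.284
gripper_force: 79.2
```

Run:
```python
from h import *
T=lambda y,l:tool(y,np.radians(l))
s=manip.sense();print(s["tcp_pos"],s["q"],RC.T@(s["tcp_pos"]-CC))
for x,z in((-.07,.115),(-.016,.088)): rel(case([x,0,z]),T(YC,34.3))
```

```text
[0.4477 0.2279 0.1418] [ 0.4379  0.5583  2.1436  4.5247  0.3537 -2.3931] [-0.1254 -0.0055  0.1418]
shift cm [ 3.0163 -0.6157  5.3606] turn deg [ 0.3648 -0.4773 -0.5683]
shift cm [ 5.9113 -0.6783 10.6582] turn deg [ 0.3648 -0.4773 -0.5683]
```

Emit:
carry_out:
  targets:
    - [[0.4,-0.4,0.7,0.2,-0.2,-0.3,1.5],[1.0,-0.6,1.8,0.4,-0.5,-0.6,1.5],[2.0,-0.6,3.6,0.4,-0.5,-0.6,1.5],[3.0,-0.6,5.4,0.4,-0.5,-0.6,1.5],[4.0,-0.6,7.2,0.4,-0.5,-0.6,1.5],[5.0,-0.6,9.0,0.4,-0.5,-0.6,1.5],[5.6,-0.6,10.1,0.4,-0.5,-0.6,1.5],[5.9,-0.6,10.6,0.4,-0.5,-0.6,1.5],[5.9,-0.6,10.6,0.4,-0.5,-0.6,1.5],[5.9,-0.6,10.6,0.4,-0.5,-0.6,1.5]]

```text
t: 7.17
tcp_pos: [0.5557, 0.2124, 0.0891]
tool_rot: [0.951, -0.09, 0.294, 0.027]
force: [-0.9, -0.2, -2.8]
finger_gap: 0.277
gripper_force: 79.2
```

Run:
```python
from h import *
T=lambda y,l:tool(y,np.radians(l))
s=manip.sense();m=Rn.from_quat(s["tool_rot"]).as_matrix();print(s["force"],s["q"],RC.T@(s["tcp_pos"]-CC),"lean",np.degrees(np.arcsin(m[2,0])),"yaw",np.arctan2(m[1,0],m[0,0]))
for x,z in((-.012,.07),(-.01,.055),(-.01,.048)): rel(case([x,0,z]),T(YC,32))
for n in("side","top"):
    im=cams.snapshot(n);np.save(f"pics/{n}5.npy",im)
s=np.load("pics/side5.npy")[190:310,160:300];t=np.load("pics/top5.npy")[130:250,150:290]
cv2.imwrite("pics/z5.png",cv2.resize(np.hstack([s,t]),None,fx=2.8,fy=2.8,interpolation=2)[...,::-1])
```

```text
[-0.9133 -0.1973 -2.8489] [ 0.3024  0.7105  1.9701  4.4247  0.2804 -2.4264] [-0.0164 -0.0003  0.0891] lean 34.33903570622344 yaw -0.18961121277472925
shift cm [-0.7116 -0.0244  1.8233] turn deg [-0.0851 -2.339   0.0201]
shift cm [-1.3925 -0.0226  3.1747] turn deg [-0.0851 -2.339   0.0201]
shift cm [-1.7874 -0.0219  3.7527] turn deg [-0.0851 -2.339   0.0201]
```

View pics/z5.png

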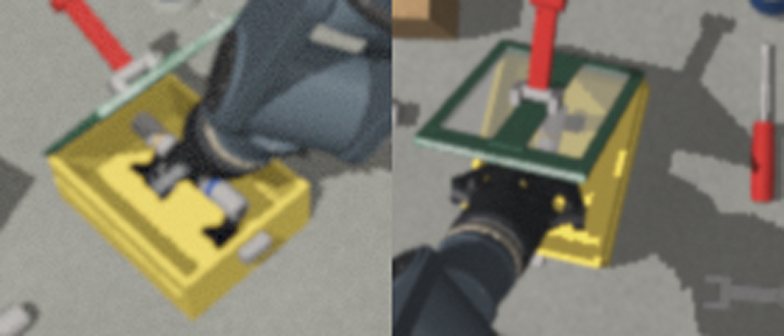

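The gauge is inside the case under the lid, above the two V supports, with nothing touching. I'll lower it slowly.

Emit:
carry_out:
  targets:
    - [[-0.2,0,0.5,0,-0.6,0,1.5],[-0.4,0,1.0,0,-1.2,0,1.5],[-0.6,0,1.5,0,-1.8,0,1.5],[-0.8,0,1.9,0,-2.3,0,1.5],[-1.0,0,2.3,0,-2.3,0,1.5],[-1.2,0,2.7,0,-2.3,0,1.5],[-1.4,0,3.1,0,-2.3,0,1.5],[-1.5,0,3.35,0,-2.3,0,1.5],[-1.6,0,3.5,0,-2.3,0,1.5],[-1.6,0,3.5,0,-2.3,0,1.5]]

```text
t: 8.1
tcp_pos: [0.5624, 0.2116, 0.0508]
tool_rot: [0.957, -0.09, 0.275, 0.026]
force: [-0.1, -0.2, -1.1]
finger_gap: 0.278
gripper_force: 79.2
```

Run:
```python
from h import *
T=lambda y,l:tool(y,np.radians(l))
s=manip.sense();m=Rn.from_quat(s["tool_rot"]).as_matrix();print(s["force"],s["ft_torque"],RC.T@(s["tcp_pos"]-CC),"lean",np.degrees(np.arcsin(m[2,0])),"roll",np.degrees(m[2,1]),"yaw",np.arctan2(m[1,0],m[0,0]))
for z in(.049,.047,.045): rel(case([-.01,0,z]),T(YC,32))
```

```text
[-0.1448 -0.1648 -1.0589] [ 0.1044  0.455  -0.0158] [-0.0097  0.0002  0.0508] lean 32.04867155946554 roll -0.04403258298887578 yaw -0.18872918601933864
shift cm [-0.1241  0.0166  0.1354] turn deg [-0.0906 -0.0486  0.0618]
shift cm [-0.2302  0.0168  0.3049] turn deg [-0.0906 -0.0486  0.0618]
shift cm [-0.3363  0.0169  0.4744] turn deg [-0.0906 -0.0486  0.0618]
```

Emit:
carry_out:
  targets:
    - [[-0.05,0,0.08,0,0,0,1.5],[-0.1,0,0.17,0,0,0,1.5],[-0.1,0,0.17,0,0,0,1.5],[-0.1,0,0.17,0,0,0,1.5]]

```text
t: 8.43
tcp_pos: [0.5626, 0.2117, 0.0495]
tool_rot: [0.957, -0.09, 0.275, 0.025]
force: [0.3, 0.4, -1.9]
finger_gap: 0.276
gripper_force: 79.2
```

Emit:
carry_out:
  targets:
    - [[-0.05,0,0.08,0,0,0,1.5],[-0.1,0,0.17,0,0,0,1.5],[-0.1,0,0.17,0,0,0,1.5],[-0.1,0,0.17,0,0,0,1.5]]

```text
t: 8.77
tcp_pos: [0.5631, 0.212, 0.048]
tool_rot: [0.957, -0.09, 0.276, 0.025]
force: [-0.6, 2.4, 2.6]
finger_gap: 0.282
gripper_force: 80.1
```

Emit:
carry_out:
  targets:
    - [[-0.03,-0.04,0.04,0,0,0,1.5],[-0.05,-0.08,0.08,0,0,0,1.5],[-0.05,-0.08,0.08,0,0,0,1.5],[-0.05,-0.08,0.08,0,0,0,1.5]]

```text
t: 9.1
tcp_pos: [0.5635, 0.2127, 0.0472]
tool_rot: [0.957, -0.09, 0.276, 0.025]
force: [-1.8, 2.6, 4.9]
finger_gap: 0.278
gripper_force: 80.1
```

Emit:
carry_out:
  targets:
    - [[0,-0.05,0,0,0,0,1.5],[0,-0.05,0,0,0,0,1.5],[0,-0.05,0,0,0,0,2.6],[0,-0.05,0,0,0,0,3.0],[0,-0.05,0,0,0,0,3.5],[0,-0.05,0,0,0,0,4.5],[0,-0.05,0,0,0,0,6.0],[0,-0.05,0,0,0,0,6.0],[0,-0.05,0,0,0,0,6.0]]
  force: 20

```text
t: 9.85
tcp_pos: [0.5628, 0.2128, 0.0464]
tool_rot: [0.957, -0.091, 0.275, 0.026]
force: [0.3, -0.3, -0.1]
finger_gap: 0.697
gripper_force: 0.0
```

Run:
```python
from h import *
T=lambda y,l:tool(y,np.radians(l))
s=manip.sense();print(s["tcp_pos"],s["finger_gap"],s["force"])
rel(case([-.016,0,.085]),T(YC,34.3));rel(case([-.13,0,.14]),T(YC,34.8))
for n in("side","top"):
    im=cams.snapshot(n);np.save(f"pics/{n}6.npy",im)
s=np.load("pics/side6.npy")
u=s[205:305,165:285]
cv2.imwrite("pics/z6.png",cv2.resize(u,None,fx=5,fy=5,interpolation=2)[...,::-1])
```

```text
[0.5628 0.2128 0.0464] 0.6968212267116636 [ 0.2971 -0.3091 -0.0873]
shift cm [ 1.5082  0.1362 -3.6157] turn deg [-0.0942  2.2225  0.0453]
shift cm [ -5.2305   0.1132 -14.3301] turn deg [-0.0944  2.7225  0.0449]
```

View pics/z6.png

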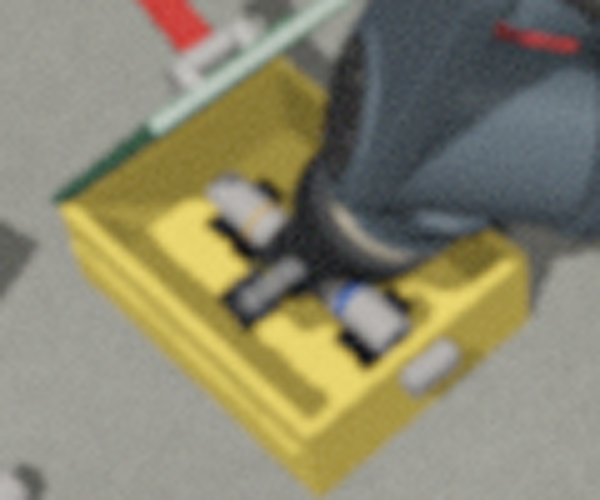

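The gauge lies in both black V supports, and the fingers are open and clear of it. I'll retreat along the way in.

Emit:
carry_out:
  targets:
    - [[0.4,0.1,-0.9,-0.1,0.6,0,6.0],[0.8,0.1,-1.9,-0.1,1.2,0,6.0],[1.2,0.1,-2.9,-0.1,1.8,0,6.0],[1.5,0.1,-3.6,-0.1,2.3,0,6.0],[0.3,0.1,-5.5,-0.1,2.5,0,6.0],[-1.0,0.1,-7.6,-0.1,2.7,0,5.0],[-2.5,0.1,-10.0,-0.1,2.8,0,3.0],[-3.9,0.1,-12.2,-0.1,2.9,0,2.0],[-5.2,0.1,-14.3,-0.1,2.9,0,0.5],[-5.2,0.1,-14.3,-0.1,2.9,0,0.0],[-5.2,0.1,-14.3,-0.1,2.9,0,0.0]]

```text
t: 10.87
tcp_pos: [0.444, 0.2349, 0.1414]
tool_rot: [0.949, -0.089, 0.3, 0.028]
force: [-0.0, -1.0, 0.6]
finger_gap: -0.001
gripper_force: 0.0
```

Run:
```python
from h import *
s=manip.sense();print(s["t"],s["tcp_pos"],s["finger_gap"],s["q"],s["force"])
im=cams.snapshot("side");np.save("pics/side7.npy",im);tp=cams.snapshot("top");np.save("pics/top7.npy",tp)
# gauge bands
a=mask(im,(8,60,120),(22,200,255),(195,230,60,60));print([(c,n) for c,n,_ in blobs(a,3)])
b=mask(im,(110,90,60),(128,255,255),(195,230,70,60));print([(c,n) for c,n,_ in blobs(b,3)])
for d in(-.042,.042,-.033,.033): print(d,proj("side",case([-.01+d,0,.046+.008])))
# lid free edge in top: dark green
g=mask(tp,(60,40,20),(95,255,140),(150,130,100,75));bl=max(blobs(g),key=lambda q:q[1])
h=cv2.convexHull(np.vstack(cv2.findContours(bl[2].astype(np.uint8),0,1)[0])).reshape(-1,2);print(cv2.approxPolyDP(h.reshape(-1,1,2),2,True).reshape(-1,2).tolist())
r=mask(tp,(0,150,90),(8,255,255),(185,110,40,60))|mask(tp,(172,150,90),(180,255,255),(185,110,40,60))
bl=max(blobs(r),key=lambda q:q[1]);print("red top",cv2.minAreaRect(np.vstack(cv2.findContours(bl[2].astype(np.uint8),0,1)[0])))
for th in(.9,.94,.98,1.02): print(th,[proj("top",lid(.215,y,.008,th)) for y in(.076,-.076)],[[proj(n,lid(.115+0-.09*np.cos(l),0,.02+.09*np.sin(l),th)) for n in("top","side")] for l in(1.25,1.4,1.55)])
```

```text
10.8667 [0.444  0.2349 0.1414] -0.0010099965866140006 [ 0.456   0.5613  2.1461  4.5028  0.3599 -2.3676] [-0.0093 -1.0114  0.5968]
[(array([219., 246.]), np.int32(3)), (array([213.75, 251.  ]), np.int32(4))]
[(array([234.2, 263.4]), np.int32(5))]
-0.042 [236.1086 263.1929]
0.042 [215.1372 245.2187]
-0.033 [233.7903 261.206 ]
0.033 [217.3148 247.0851]
[[159, 178], [188, 145], [239, 156], [218, 192]]
red top ((204.91949462890625, 143.5930633544922), (11.107172012329102, 33.16778564453125), 2.2025983333587646)
0.9 [array([158.7966, 181.0625]), array([219.9518, 194.5782])] [[array([207.4872, 129.6458]), array([183.7352, 190.6361])], [array([205.9434, 130.5056]), array([184.226 , 188.3106])], [array([204.2821, 132.182 ]), array([185.236 , 186.5586])]]
0.94 [array([158.7778, 177.9563]), array([220.2416, 191.5265])] [[array([208.0656, 127.7564]), array([182.5431, 189.9477])], [array([206.5585, 128.3767]), array([182.883 , 187.4655])], [array([204.9239, 129.8156]), array([183.7409, 185.5385])]]
0.98 [array([158.8181, 174.7578]), array([220.5739, 188.3782])] [[array([208.6546, 125.9161]), array([181.3866, 189.3322])], [array([207.1872, 126.2964]), array([181.5767, 186.6997])], [array([205.583 , 127.4953]), array([182.2825, 184.6032])]]
1.02 [array([158.918 , 171.4739]), array([220.9483, 185.14  ])] [[array([209.2531, 124.1288]), array([180.2677, 188.7902])], [array([207.8282, 124.2693]), array([180.3093, 186.0139])], [array([206.2576, 125.2264]), array([180.8633, 183.7537])]]
```

Run:
```python
from h import *
T=lambda y,l:tool(y,np.radians(l))
q=manip.sense()["q"]
th=.93
def tc(th,r=.2): return lid(r,0,.008,th)+RC@[.011,0,.019]
W=[((.46,.13,.18),T(YC,34)),((.49,.02,.2),T(YC,32)),((.5,-.08,.2),T(YC,30)),((.5,-.15,.2),T(YC,28)),((.5,-.15,.22),T(YC,20)),((.5,-.15,.25),T(YC,10)),((.5,-.15,.3),T(YC,0)),((.53,.0,.34),T(YC,0)),((.56,.15,.34),T(YC,0)),(tc(1.1),T(YC,0)),(tc(.9),T(YC,0)),(tc(.5),T(YC,0)),(tc(0),T(YC,0)),(tc(-.03),T(YC,0))]
for p,R in W: q,e=ik(np.array(p),R,q);print(np.round(p,3),q,round(e,4))
rel(W[1][0],W[1][1])
```

```text
[0.46 0.13 0.18] [ 0.1527  0.4275  2.222   4.3463  0.2032 -2.4817] 0.0
[0.49 0.02 0.2 ] [-0.1874  0.3646  2.2024  4.422   0.     -2.8499] 0.0166
[ 0.5  -0.08  0.2 ] [-0.3776  0.3823  2.1743  4.2598  0.     -2.8496] 0.1168
[ 0.5  -0.15  0.2 ] [-0.5028  0.3995  2.1469  4.15    0.     -2.849 ] 0.194
[ 0.5  -0.15  0.22] [-0.504   0.363   2.1529  4.138   0.     -2.8487] 0.3158
[ 0.5  -0.15  0.25] [-0.5055  0.3086  2.1591  4.1217  0.     -2.849 ] 0.5206
[ 0.5  -0.15  0.3 ] [-0.507   0.2188  2.1614  4.102   0.     -2.8493] 0.7769
[0.53 0.   0.34] [-0.2119  0.1588  2.1418  4.3013  0.     -2.7536] 0.8576
[0.56 0.15 0.34] [ 0.068   0.2265  2.0538  4.5429  0.     -2.7152] 0.8761
[0.599 0.204 0.263] [ 0.1513  0.4134  1.9632  4.5672  0.     -2.6562] 0.7768
[0.565 0.211 0.243] [ 0.1707  0.4144  2.0156  4.5688  0.     -2.6383] 0.7234
[0.512 0.221 0.184] [ 0.2054  0.4772  2.0842  4.5693  0.     -2.6041] 0.591
[0.485 0.226 0.089] [ 0.2263  0.6502  2.0814  4.5693  0.     -2.5831] 0.4177
[0.484 0.226 0.083] [ 0.2265  0.6624  2.078   4.5697  0.     -2.5834] 0.4087
shift cm [10.2596 20.2533 -0.0481] turn deg [-0.0666 -3.1228  0.023 ]
```

```bash
cat >> h.py <<'E'
def tc(th,r=.2,x=.011): return lid(r,0,.008,th)+RC@[x,0,.019]
def rows(q0,q1,N,a,b): # joint-space path rows a..b relative to pose at row a
    P0,R0=fk(q0+(q1-q0)*a/N)
    for k in range(a+1,b+1):
        P,R=fk(q0+(q1-q0)*k/N);print(np.round(np.r_[R0.inv().apply(P-P0)*100,np.degrees((R0.inv()*R).as_rotvec())],1).tolist())
E
python3 - <<'E'
from h import *
q0=manip.sense()["q"]
# targets in new branch
q=np.array([.0,.3,1.9,-.1,.9,2.])
out=[]
for p in((.5,.08,.32),(.56,.15,.34),tc(1.1),tc(.9),tc(.5),tc(0),tc(-.03)):
    q,e=ik(np.array(p),tool(YC,0),q);out.append(q);print(np.round(p,3),q,round(e,4))
q1=out[0].copy();np.save("q1.npy",q1);np.save("q0.npy",q0)
N=30
for k in range(0,N+1,3):
    P,R=fk(q0+(q1-q0)*k/N);print(k,P,"z",R.as_matrix()[:,2])
rows(q0,q1,N,0,12)
E
```

```text
[0.5  0.08 0.32] [-0.0618  0.2841  1.6337 -0.0006  1.2239  1.6983] 0.0
[0.56 0.15 0.34] [ 0.0695  0.375   1.4335 -0.0006  1.3333  1.8296] 0.0
[0.599 0.204 0.263] [ 0.1531  0.5247  1.3977 -0.0006  1.2195  1.9132] 0.0
[0.565 0.211 0.243] [ 0.1726  0.506   1.497  -0.0006  1.1388  1.9328] 0.0
[0.512 0.221 0.184] [ 0.2076  0.5256  1.6668 -0.0007  0.9494  1.9679] 0.0
[0.485 0.226 0.089] [ 0.2286  0.6558  1.7869 -0.0008  0.6992  1.9891] 0.0
[0.484 0.226 0.083] [ 0.2287  0.6664  1.7898 -0.0008  0.6857  1.9892] 0.0
0 [0.4461 0.2345 0.1408] z [ 0.5653 -0.1069 -0.8179]
3 [0.5278 0.2422 0.2006] z [ 0.7536 -0.0492 -0.6554]
6 [0.5925 0.2682 0.2715] z [ 0.8838  0.0839 -0.4602]
9 [0.6297 0.3087 0.3414] z [ 0.9199  0.2784 -0.2763]
12 [0.6363 0.3545 0.3953] z [ 0.8512  0.501  -0.1565]
15 [0.6168 0.3924 0.4213] z [ 0.6964  0.703  -0.1441]
18 [0.5825 0.4073 0.415 ] z [ 0.4965  0.83   -0.2542]
21 [0.5464 0.3862 0.3827] z [ 0.2999  0.8338 -0.4636]
24 [0.519  0.3216 0.3411] z [ 0.1453  0.6869 -0.7121]
27 [0.5045 0.2154 0.3128] z [ 0.0487  0.3946 -0.9176]
30 [0.5  0.08 0.32] z [ 0. -0. -1.]
[3.3, -0.6, 0.1, 1.4, 4.5, 1.1]
[6.6, -1.4, -0.0, 3.3, 9.1, 2.2]
[9.9, -2.3, -0.4, 5.7, 13.5, 3.2]
[13.0, -3.4, -0.9, 8.7, 17.7, 4.3]
[16.0, -4.7, -1.7, 12.2, 21.6, 5.2]
[18.8, -6.1, -2.8, 16.2, 25.1, 6.0]
[21.2, -7.6, -4.0, 20.6, 28.1, 6.5]
[23.4, -9.2, -5.3, 25.4, 30.5, 6.9]
[25.1, -10.8, -6.8, 30.4, 32.2, 7.0]
[26.5, -12.4, -8.3, 35.6, 33.1, 6.8]
[27.5, -13.9, -9.9, 40.8, 33.3, 6.3]
[28.1, -15.4, -11.3, 45.9, 32.6, 5.5]
```

Run:
```python
from h import *
q0=np.load("q0.npy")
qa=q0.copy();qa[0]=-.15;qa[1]=.42
qb=qa.copy();qb[2]=2.05;qb[3]=0;qb[4]=.45;qb[5]=1.65
np.save("qa.npy",qa);np.save("qb.npy",qb)
for n,a,b in(("A",q0,qa),("B",qa,qb)):
  for k in range(0,5):
    P,R=fk(a+(b-a)*k/4);print(n,k,P,"z",R.as_matrix()[:,2])
rows(q0,qa,6,0,6);print()
N=26
rows(qa,qb,N,0,12);print();rows(qa,qb,N,12,24)
```

```text
A 0 [0.4461 0.2345 0.1408] z [ 0.5653 -0.1069 -0.8179]
A 1 [0.4805 0.1661 0.159 ] z [ 0.5706 -0.1821 -0.8008]
A 2 [0.5037 0.0925 0.1773] z [ 0.5649 -0.2615 -0.7827]
A 3 [0.515  0.0157 0.1958] z [ 0.5469 -0.3435 -0.7635]
A 4 [ 0.514  -0.0624  0.2143] z [ 0.5158 -0.4259 -0.7434]
B 0 [ 0.514  -0.0624  0.2143] z [ 0.5158 -0.4259 -0.7434]
B 1 [ 0.6026 -0.0034  0.2684] z [ 0.8024 -0.2087 -0.5591]
B 2 [0.6043 0.1069 0.26  ] z [ 0.7764  0.1929 -0.6   ]
B 3 [0.5248 0.138  0.1986] z [ 0.4586  0.3097 -0.8329]
B 4 [0.4665 0.0416 0.1625] z [ 0.2175 -0.0323 -0.9755]
[3.3, 4.0, 0.9, -2.7, 1.1, 5.2]
[6.3, 8.3, 1.5, -5.5, 2.4, 10.2]
[8.9, 12.9, 1.8, -8.3, 3.7, 15.3]
[11.1, 17.7, 1.8, -11.3, 5.0, 20.2]
[12.9, 22.7, 1.6, -14.4, 6.5, 25.1]
[14.3, 27.9, 1.0, -17.6, 7.9, 29.9]

[1.4, -1.4, -0.0, 2.6, 2.6, -0.4]
[2.5, -2.9, -0.1, 5.6, 4.9, -0.7]
[3.5, -4.6, -0.4, 8.9, 6.6, -1.1]
[4.1, -6.3, -0.7, 12.4, 7.9, -1.6]
[4.5, -8.2, -1.2, 16.1, 8.6, -2.1]
[4.6, -10.0, -1.7, 19.8, 8.8, -2.7]
[4.4, -11.8, -2.3, 23.5, 8.4, -3.4]
[3.9, -13.4, -2.9, 27.1, 7.4, -4.2]
[3.1, -14.9, -3.5, 30.4, 5.9, -5.1]
[2.0, -16.3, -4.2, 33.5, 3.9, -6.1]
[0.8, -17.3, -4.8, 36.1, 1.4, -7.3]
[-0.7, -18.1, -5.4, 38.3, -1.4, -8.6]

[-1.5, -0.9, 0.0, 1.9, -3.3, -0.3]
[-3.1, -1.6, -0.1, 3.2, -6.8, -0.7]
[-4.7, -2.0, -0.3, 4.0, -10.5, -1.1]
[-6.4, -2.0, -0.6, 4.1, -14.3, -1.5]
[-8.0, -1.7, -1.0, 3.6, -18.1, -2.0]
[-9.6, -1.1, -1.5, 2.5, -21.7, -2.6]
[-11.0, -0.2, -2.1, 0.8, -25.2, -3.3]
[-12.2, 1.0, -2.7, -1.5, -28.3, -4.0]
[-13.1, 2.4, -3.4, -4.3, -31.1, -4.9]
[-13.8, 4.0, -4.0, -7.5, -33.3, -5.9]
[-14.1, 5.8, -4.7, -11.2, -35.0, -7.1]
[-14.1, 7.6, -5.3, -15.0, -36.1, -8.3]
```

Run:
```python
from h import *
q0=np.load("q0.npy");qa=np.load("qa.npy");qb=np.load("qb.npy")
qa[0]=qb[0]=-.45;np.save("qa.npy",qa);np.save("qb.npy",qb)
for k in range(0,5): print(fk(qa+(qb-qa)*k/4)[0])
rows(q0,qa,11,0,11)
```

```text
[ 0.4726 -0.2115  0.2143]
[ 0.5747 -0.1813  0.2684]
[ 0.6089 -0.0765  0.26  ]
[ 0.5422 -0.0232  0.1986]
[ 0.458  -0.0981  0.1625]
[2.5, 3.2, 0.9, -2.4, 0.6, 4.1]
[4.8, 6.7, 1.7, -4.8, 1.3, 8.2]
[6.8, 10.4, 2.3, -7.2, 2.0, 12.2]
[8.6, 14.2, 2.8, -9.7, 2.7, 16.2]
[10.1, 18.2, 3.0, -12.2, 3.5, 20.2]
[11.4, 22.3, 3.1, -14.8, 4.2, 24.1]
[12.3, 26.4, 2.9, -17.4, 5.0, 28.0]
[13.0, 30.6, 2.6, -20.1, 5.9, 31.9]
[13.4, 34.9, 2.0, -22.8, 6.7, 35.7]
[13.5, 39.1, 1.2, -25.6, 7.6, 39.5]
[13.3, 43.3, 0.3, -28.4, 8.5, 43.2]
```

Emit:
carry_out:
  targets:
    - [[1.5,3.2,0.3,-2.4,0.6,4.1,0],[3.6,6.7,1.0,-4.8,1.3,8.2,0],[6.0,10.4,1.9,-7.2,2.0,12.2,0],[8.2,14.2,2.6,-9.7,2.7,16.2,0],[10.1,18.2,3.0,-12.2,3.5,20.2,0],[11.4,22.3,3.1,-14.8,4.2,24.1,0],[12.3,26.4,2.9,-17.4,5.0,28.0,0],[13.0,30.6,2.6,-20.1,5.9,31.9,0],[13.4,34.9,2.0,-22.8,6.7,35.7,0],[13.5,39.1,1.2,-25.6,7.6,39.5,0],[13.3,43.3,0.3,-28.4,8.5,43.2,0],[13.3,43.3,0.3,-28.4,8.5,43.2,0]]

```text
t: 11.97
tcp_pos: [0.4724, -0.2172, 0.2149]
tool_rot: [0.788, -0.499, 0.327, 0.152]
force: [-0.5, -0.5, -0.6]
finger_gap: 0.001
gripper_force: 0.0
```

Emit:
carry_out:
  targets:
    - [[1.4,-1.4,0,2.6,2.6,-0.4,0],[2.5,-2.9,-0.1,5.6,4.9,-0.7,0],[3.5,-4.6,-0.4,8.9,6.6,-1.1,0],[4.1,-6.3,-0.7,12.4,7.9,-1.6,0],[4.5,-8.2,-1.2,16.1,8.6,-2.1,0],[4.6,-10.0,-1.7,19.8,8.8,-2.7,0],[4.4,-11.8,-2.3,23.5,8.4,-3.4,0],[3.9,-13.4,-2.9,27.1,7.4,-4.2,0],[3.1,-14.9,-3.5,30.4,5.9,-5.1,0],[2.0,-16.3,-4.2,33.5,3.9,-6.1,0],[0.8,-17.3,-4.8,36.1,1.4,-7.3,0],[-0.7,-18.1,-5.4,38.3,-1.4,-8.6,0]]

```text
t: 12.97
tcp_pos: [0.611, -0.0938, 0.2647]
tool_rot: [0.835, -0.304, 0.448, -0.1]
force: [-0.0, 0.3, -0.1]
finger_gap: -0.001
gripper_force: 0.0
```

Run:
```python
from h import *
s=manip.sense();q=s["q"];qa=np.load("qa.npy");qb=np.load("qb.npy");print(s["t"],q,s["tcp_pos"],"plan",qa+(qb-qa)*12/26)
rows(q,qb,13,0,12)
```

```text
12.9667 [-0.4533  0.4228  2.1     2.4191  0.4041 -0.5126] [ 0.611  -0.0938  0.2647] plan [-0.45    0.42    2.1001  2.4243  0.4015 -0.5132]
[-1.6, -1.0, 0.0, 2.0, -3.5, -0.3]
[-3.3, -1.7, -0.1, 3.4, -7.4, -0.7]
[-5.1, -2.0, -0.4, 4.1, -11.4, -1.1]
[-6.9, -2.0, -0.8, 4.0, -15.5, -1.6]
[-8.7, -1.6, -1.3, 3.3, -19.6, -2.1]
[-10.3, -0.8, -1.8, 1.8, -23.4, -2.8]
[-11.7, 0.3, -2.5, -0.4, -27.0, -3.6]
[-12.8, 1.7, -3.2, -3.2, -30.1, -4.5]
[-13.6, 3.4, -3.9, -6.5, -32.7, -5.5]
[-14.1, 5.2, -4.6, -10.3, -34.6, -6.7]
[-14.2, 7.2, -5.3, -14.4, -35.9, -8.0]
[-13.8, 9.2, -5.9, -18.7, -36.4, -9.5]
```

Tracking matches the plan.

Emit:
carry_out:
  targets:
    - [[-1.6,-1.0,0,2.0,-3.5,-0.3,0],[-3.3,-1.7,-0.1,3.4,-7.4,-0.7,0],[-5.1,-2.0,-0.4,4.1,-11.4,-1.1,0],[-6.9,-2.0,-0.8,4.0,-15.5,-1.6,0],[-8.7,-1.6,-1.3,3.3,-19.6,-2.1,0],[-10.3,-0.8,-1.8,1.8,-23.4,-2.8,0],[-11.7,0.3,-2.5,-0.4,-27.0,-3.6,0],[-12.8,1.7,-3.2,-3.2,-30.1,-4.5,0],[-13.6,3.4,-3.9,-6.5,-32.7,-5.5,0],[-14.1,5.2,-4.6,-10.3,-34.6,-6.7,0],[-14.2,7.2,-5.3,-14.4,-35.9,-8.0,0],[-13.8,9.2,-5.9,-18.7,-36.4,-9.5,0]]

```text
t: 13.97
tcp_pos: [0.469, -0.0748, 0.1633]
tool_rot: [0.959, -0.257, 0.121, -0.025]
force: [-0.4, -0.2, 0.0]
finger_gap: -0.003
gripper_force: 0.0
```

Run:
```python
from h import *
s=manip.sense();q=s["q"];print(s["t"],q,s["tcp_pos"])
rel([.5,-.1,.34],tool(YC,0))
rel([.59,.10,.34],tool(YC,0))
rel(tc(1.1),tool(YC,0))
```

```text
13.9667 [-0.451   0.4198  2.0563  0.2202  0.4452  1.4549] [ 0.469  -0.0748  0.1633]
shift cm [  7.7305  -1.2682 -16.3298] turn deg [ -4.2056 -13.6359 -19.0127]
shift cm [  5.3118 -22.9812 -14.4076] turn deg [ -4.2056 -13.6359 -19.0127]
shift cm [ -0.8438 -31.6115  -6.862 ] turn deg [ -4.2056 -13.6359 -19.0127]
```

Emit:
carry_out:
  targets:
    - [[7.7,-1.3,-16.3,-4.2,-13.6,-19.0,0],[7.7,-1.3,-16.3,-4.2,-13.6,-19.0,0],[7.7,-1.3,-16.3,-4.2,-13.6,-19.0,0],[7.7,-1.3,-16.3,-4.2,-13.6,-19.0,0],[7.7,-1.3,-16.3,-4.2,-13.6,-19.0,0],[5.3,-23,-14.4,-4.2,-13.6,-19.0,0],[5.3,-23,-14.4,-4.2,-13.6,-19.0,0],[5.3,-23,-14.4,-4.2,-13.6,-19.0,0],[5.3,-23,-14.4,-4.2,-13.6,-19.0,0],[5.3,-23,-14.4,-4.2,-13.6,-19.0,0],[5.3,-23,-14.4,-4.2,-13.6,-19.0,0],[5.3,-23,-14.4,-4.2,-13.6,-19.0,0]]

```text
t: 14.97
tcp_pos: [0.5909, 0.1038, 0.3407]
tool_rot: [0.996, -0.092, 0.002, -0.002]
force: [0.3, -0.7, -0.3]
finger_gap: -0.001
gripper_force: 0.0
```

Run:
```python
from h import *
s=manip.sense();q=s["q"];print(s["t"],q,s["tcp_pos"],RC.T@(s["tcp_pos"]-CC))
rel(case([.02,0,.34]),tool(YC,0));rel(tc(1.15),tool(YC,0))
print("tc case",[RC.T@(tc(a)-CC) for a in(1.15,.93,.5,0)])
```

```text
14.9667 [-0.0135  0.4035  1.3867  0.0029  1.3474  1.7419] [0.5909 0.1038 0.3407] [ 0.0387 -0.1003  0.3407]
shift cm [ -1.8176 -10.0391   0.0957] turn deg [-0.1969 -0.2003  0.2751]
shift cm [ -0.1828 -10.006    7.4193] turn deg [-0.1969 -0.2003  0.2751]
tc case [array([0.0366, 0.    , 0.2668]), array([-0.0022,  0.    ,  0.2461]), array([-0.0607,  0.    ,  0.1839]), array([-0.089,  0.   ,  0.089])]
```

Emit:
carry_out:
  targets:
    - [[-0.2,-4,0,-0.2,-0.2,0.3,0],[-0.2,-8,0,-0.2,-0.2,0.3,0],[-0.2,-10,0,-0.2,-0.2,0.3,0],[-0.2,-10,2.5,-0.2,-0.2,0.3,0],[-0.2,-10,5,-0.2,-0.2,0.3,0],[-0.2,-10,7,-0.2,-0.2,0.3,0],[-0.2,-10,7.4,-0.2,-0.2,0.3,0],[-0.2,-10,7.4,-0.2,-0.2,0.3,0]]

```text
t: 15.63
tcp_pos: [0.6058, 0.1985, 0.2658]
tool_rot: [0.995, -0.098, -0.002, 0.001]
force: [0.5, 0.9, 0.0]
finger_gap: -0.002
gripper_force: 0.0
```

Run:
```python
from h import *
s=manip.sense();print(s["t"],s["force"],RC.T@(s["tcp_pos"]-CC))
for th in np.arange(1.1,-.01,-.1): print(round(th,2),end=" ");rel(tc(th),tool(YC,0))
```

```text
15.6333 [0.4745 0.9445 0.0057] [ 0.0354 -0.0045  0.2658]
1.1 shift cm [-0.7982 -0.448   0.2963] turn deg [ 0.1488  0.2443 -0.3317]
1.0 shift cm [-2.5681 -0.4401  1.2292] turn deg [ 0.1488  0.2443 -0.3317]
0.9 shift cm [-4.2361 -0.4333  2.3342] turn deg [ 0.1488  0.2443 -0.3317]
0.8 shift cm [-5.7854 -0.4276  3.6002] turn deg [ 0.1488  0.2443 -0.3317]
0.7 shift cm [-7.2006 -0.423   5.0145] turn deg [ 0.1488  0.2443 -0.3317]
0.6 shift cm [-8.4675 -0.4197  6.563 ] turn deg [ 0.1488  0.2443 -0.3317]
0.5 shift cm [-9.5735 -0.4176  8.2303] turn deg [ 0.1488  0.2443 -0.3317]
0.4 shift cm [-10.5075  -0.4168   9.9996] turn deg [ 0.1488  0.2443 -0.3317]
0.3 shift cm [-11.2603  -0.4172  11.8534] turn deg [ 0.1488  0.2443 -0.3317]
0.2 shift cm [-11.8242  -0.4189  13.7731] turn deg [ 0.1488  0.2443 -0.3317]
0.1 shift cm [-12.1936  -0.4218  15.7394] turn deg [ 0.1488  0.2443 -0.3317]
-0.0 shift cm [-12.3649  -0.426   17.7328] turn deg [ 0.1488  0.2443 -0.3317]
```

Emit:
carry_out:
  targets:
    - [[-0.8,-0.4,0.3,0,0,0,0],[-1.7,-0.4,0.8,0,0,0,0],[-2.6,-0.4,1.2,0,0,0,0],[-3.4,-0.4,1.8,0,0,0,0],[-4.2,-0.4,2.3,0,0,0,0],[-5.0,-0.4,3.0,0,0,0,0],[-5.8,-0.4,3.6,0,0,0,0],[-6.5,-0.4,4.3,0,0,0,0],[-7.2,-0.4,5.0,0,0,0,0]]

```text
t: 16.38
tcp_pos: [0.536, 0.2187, 0.2174]
tool_rot: [0.995, -0.097, 0.0, -0.0]
force: [0.5, -0.5, 1.9]
finger_gap: 0.001
gripper_force: 0.7
```

Run:
```python
from h import *
s=manip.sense();print(s["t"],s["force"],s["ft_torque"],RC.T@(s["tcp_pos"]-CC))
for th in np.arange(.6,-.01,-.1): print(round(th,2),end=" ");rel(tc(th),tool(YC,0))
tp=cams.snapshot("top");np.save("pics/top8.npy",tp)
g=mask(tp,(60,40,20),(95,255,140),(150,130,100,100));bl=max(blobs(g),key=lambda q:q[1])
h=cv2.convexHull(np.vstack(cv2.findContours(bl[2].astype(np.uint8),0,1)[0])).reshape(-1,2);print(cv2.approxPolyDP(h.reshape(-1,1,2),2,True).reshape(-1,2).tolist())
for th in(.9,.7,.6): print(th,[proj("top",lid(.215,y,.008,th)) for y in(.076,-.076)])
```

```text
16.3833 [ 0.4502 -0.5483  1.9232] [ 0.0429 -0.0247  0.0008] [-0.037   0.0021  0.2174]
0.6 shift cm [-1.2558  0.2196  1.6852] turn deg [-0.0045 -0.0316 -0.2038]
0.5 shift cm [-2.3698  0.2236  3.3472] turn deg [-0.0045 -0.0316 -0.2038]
0.4 shift cm [-3.3124  0.2271  5.112 ] turn deg [-0.0045 -0.0316 -0.2038]
0.3 shift cm [-4.074   0.23    6.9621] turn deg [-0.0045 -0.0316 -0.2038]
0.2 shift cm [-4.6472  0.2322  8.879 ] turn deg [-0.0045 -0.0316 -0.2038]
0.1 shift cm [-5.0261  0.2337 10.8436] turn deg [-0.0045 -0.0316 -0.2038]
0.0 shift cm [-5.2069  0.2345 12.8362] turn deg [-0.0045 -0.0316 -0.2038]
[[207, 149], [239, 156], [216, 208], [187, 199]]
0.9 [array([158.7966, 181.0625]), array([219.9518, 194.5782])]
0.7 [array([159.7372, 194.9989]), array([219.1368, 208.1854])]
0.6 [array([160.6978, 200.8463]), array([219.1156, 213.8387])]
```

Emit:
carry_out:
  targets:
    - [[-0.6,0.2,0.8,0,0,0,0],[-1.25,0.2,1.7,0,0,0,0],[-1.8,0.2,2.5,0,0,0,0],[-2.4,0.2,3.35,0,0,0,0],[-2.85,0.2,4.2,0,0,0,0],[-3.3,0.2,5.1,0,0,0,0],[-3.7,0.2,6.0,0,0,0,0],[-4.1,0.2,7.0,0,0,0,0],[-4.4,0.2,7.9,0,0,0,0],[-4.65,0.2,8.9,0,0,0,0],[-4.85,0.2,9.9,0,0,0,0],[-5.0,0.2,10.8,0,0,0,0]]

```text
t: 17.43
tcp_pos: [0.4865, 0.226, 0.1087]
tool_rot: [0.995, -0.097, -0.001, 0.0]
force: [0.1, 0.6, -0.1]
finger_gap: 0.002
gripper_force: 0.4
```

Run:
```python
from h import *
s=manip.sense();print(s["t"],s["force"],RC.T@(s["tcp_pos"]-CC))
for th in(.05,.02,0,-.02): print(round(th,2),end=" ");rel(tc(th),tool(YC,0))
```

```text
17.4333 [ 0.0836  0.5731 -0.0555] [-0.087  -0.      0.1087]
0.05 shift cm [-0.1337 -0.0017  0.97  ] turn deg [ 0.045   0.058  -0.2027]
0.02 shift cm [-0.1781 -0.002   1.5688] turn deg [ 0.045   0.058  -0.2027]
0 shift cm [-0.1977 -0.0022  1.9686] turn deg [ 0.045   0.058  -0.2027]
-0.02 shift cm [-0.2093 -0.0025  2.3688] turn deg [ 0.045   0.058  -0.2027]
```

Emit:
carry_out:
  targets:
    - [[-0.1,0,0.5,0,0,0,0],[-0.1,0,1.0,0,0,0,0],[-0.2,0,1.4,0,0,0,0],[-0.2,0,1.7,0,0,0,0],[-0.2,0,1.9,0,0,0,0],[-0.2,0,2.0,0,0,0,0],[-0.2,0,2.0,0,0,0,0]]

```text
t: 18.02
tcp_pos: [0.4854, 0.2264, 0.0898]
tool_rot: [0.995, -0.097, 0.0, 0.0]
force: [-0.7, 0.0, 0.8]
finger_gap: 0.001
gripper_force: 0.0
```

Keep pressing in small steps until the stop shows in the force.

Emit:
carry_out:
  targets:
    - [[0,0,0.1,0,0,0,0],[0,0,0.2,0,0,0,0],[0,0,0.2,0,0,0,0],[0,0,0.2,0,0,0,0]]

```text
t: 18.35
tcp_pos: [0.4857, 0.2265, 0.0889]
tool_rot: [0.995, -0.097, 0.001, -0.0]
force: [-0.9, -1.2, 7.2]
finger_gap: -0.003
gripper_force: 3.4
```

Run:
```python
from h import *
s=manip.sense();print(s["t"],s["force"],RC.T@(s["tcp_pos"]-CC))
```

```text
18.35 [-0.8949 -1.2161  7.18  ] [-0.0879  0.0003  0.0889]
```

Emit:
carry_out:
  targets:
    - [[0,0,0.1,0,0,0,0],[0,0,0.1,0,0,0,0],[0,0,0.1,0,0,0,0]]

```text
t: 18.6
tcp_pos: [0.4857, 0.2265, 0.0888]
tool_rot: [0.995, -0.097, 0.001, -0.0]
force: [-3.3, -1.0, 12.9]
finger_gap: 0.001
gripper_force: 6.5
```

Run:
```python
from h import *
s=manip.sense();print(s["t"],s["force"],RC.T@(s["tcp_pos"]-CC),s["q"])
def lt(l,r=.085): # lever point at distance r, upper/front face
    return np.array([-.015+r*np.cos(l),0,.082+r*np.sin(l)])
for l in(1.5,1.2,.8,.4,0): print(l,lt(l))
tp=cams.snapshot("top");sd=cams.snapshot("side");np.save("pics/side9.npy",sd);np.save("pics/top9.npy",tp)
for n,im,b in(("top",tp,(185,130,45,80)),("side",sd,(165,170,80,90))):
    r=mask(im,(0,150,90),(8,255,255),b)|mask(im,(172,150,90),(180,255,255),b)
    print(n,[(c,a) for c,a,_ in blobs(r)])
    for l in(1.25,1.4,1.6): print(l,proj(n,case(lt(l,.09))),proj(n,case(lt(l,.05))))
cv2.imwrite("pics/z9.png",cv2.resize(np.hstack([sd[150:310,150:290],tp[110:270,150:290]]),None,fx=2.8,fy=2.8,interpolation=2)[...,::-1])
```

```text
18.6 [-3.3461 -0.9625 12.9081] [-0.0878  0.0003  0.0888] [ 0.228   0.6571  1.7857 -0.0007  0.6969  1.9927]
1.5 [-0.009   0.      0.1668]
1.2 [0.0158 0.     0.1612]
0.8 [0.0442 0.     0.143 ]
0.4 [0.0633 0.     0.1151]
0 [0.07  0.    0.082]
top [(array([198.6628, 182.686 ]), np.int32(86))]
1.25 [199.7023 175.3919] [201.9125 181.9446]
1.4 [198.2557 180.1283] [201.1441 184.4896]
1.6 [196.5567 186.8203] [200.2405 188.0672]
side [(array([221.    , 234.2041]), np.int32(196))]
1.25 [214.4969 221.7873] [219.5734 234.131 ]
1.4 [217.8027 223.7618] [221.3858 235.2556]
1.6 [222.5658 227.3667] [223.9711 237.2554]
```

View pics/z9.png

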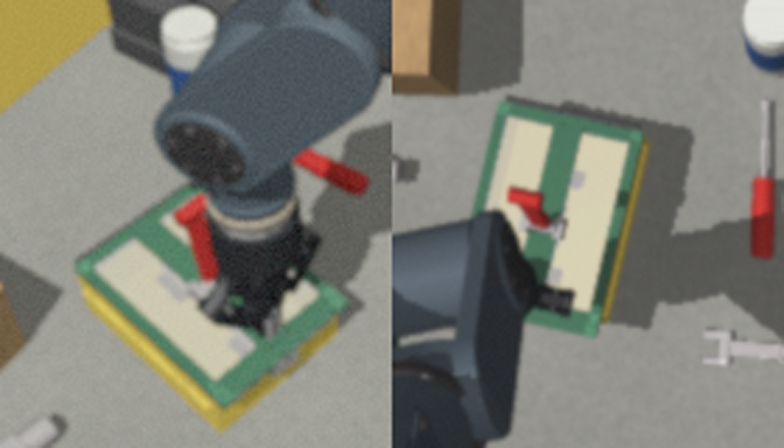

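The lid is shut flat on the rim. The red lever stands at about 1.4 rad at (200,225) in the left panel, and the fingers are in front of it near the lid edge. Now I'll compute the folding arc.

Run:
```python
from h import *
def c(l,r=.073): return case([-.015+r*np.cos(l)-.005*np.sin(l)-.011,0,.082+r*np.sin(l)+.005*np.cos(l)+.019])
R=tool(YC,0)
rel(case([-.085,0,.18]),R)
for l in(1.7,1.6,1.4,1.2,1.,.8,.6,.4,.2,.1,0,-.05): print(l,end=" ");rel(c(l),R)
```

```text
shift cm [ 0.3042  0.0292 -9.1226] turn deg [-0.0219 -0.1095 -0.1966]
1.7 shift cm [ 4.7664  0.0141 -8.3888] turn deg [-0.0219 -0.1095 -0.1966]
1.6 shift cm [ 5.4901  0.0116 -8.495 ] turn deg [-0.0219 -0.1095 -0.1966]
1.4 shift cm [ 6.951   0.0066 -8.4887] turn deg [-0.0219 -0.1095 -0.1966]
1.2 shift cm [ 8.3816  0.0018 -8.1922] turn deg [-0.0219 -0.1095 -0.1966]
1.0 shift cm [ 9.7248 -0.0026 -7.6175] turn deg [-0.0219 -0.1095 -0.1966]
0.8 shift cm [10.927  -0.0064 -6.7874] turn deg [-0.0219 -0.1095 -0.1966]
0.6 shift cm [11.9403 -0.0095 -5.7349] turn deg [-0.0219 -0.1095 -0.1966]
0.4 shift cm [12.7244 -0.0117 -4.5021] turn deg [-0.0219 -0.1095 -0.1966]
0.2 shift cm [13.2479 -0.013  -3.1382] turn deg [-0.0219 -0.1095 -0.1966]
0.1 shift cm [13.405  -0.0132 -2.4238] turn deg [-0.0219 -0.1095 -0.1966]
0 shift cm [13.49   -0.0133 -1.6974] turn deg [-0.0219 -0.1095 -0.1966]
-0.05 shift cm [13.5051 -0.0132 -1.3319] turn deg [-0.0219 -0.1095 -0.1966]
```

Emit:
carry_out:
  targets:
    - [[0,0,-3,0,0,0,0],[0.2,0,-6,0,0,0,0],[0.3,0,-8.5,0,0,0,0],[0.3,0,-9,0,0,0,0],[2.5,0,-9,0,0,0,0],[4.5,0,-8.8,0,0,0,0],[4.8,0,-8.7,0,0,0,0],[4.8,0,-8.7,0,0,0,0]]

```text
t: 19.37
tcp_pos: [0.5329, 0.2168, 0.1731]
tool_rot: [0.995, -0.097, -0.0, 0.0]
force: [-0.7, -1.1, 0.0]
finger_gap: -0.003
gripper_force: 0.0
```

Run:
```python
from h import *
def c(l,r=.073): return case([-.015+r*np.cos(l)-.005*np.sin(l)-.011,0,.082+r*np.sin(l)+.005*np.cos(l)+.019])
R=tool(YC,0);s=manip.sense();print(s["force"],RC.T@(s["tcp_pos"]-CC))
for l in(1.6,1.4,1.2,1.,.8,.6,.4,.2,.1,0,-.05): print(l,end=" ");rel(c(l),R)
```

```text
[-0.6819 -1.1351  0.0434] [-0.0397 -0.0003  0.1731]
1.6 shift cm [ 0.6524 -0.0343 -0.0714] turn deg [ 0.0209  0.0083 -0.2757]
1.4 shift cm [ 2.1134 -0.0413 -0.0681] turn deg [ 0.0209  0.0083 -0.2757]
1.2 shift cm [ 3.5446 -0.0483  0.2254] turn deg [ 0.0209  0.0083 -0.2757]
1.0 shift cm [ 4.8889 -0.055   0.7974] turn deg [ 0.0209  0.0083 -0.2757]
0.8 shift cm [ 6.0928 -0.061   1.625 ] turn deg [ 0.0209  0.0083 -0.2757]
0.6 shift cm [ 7.1083 -0.0663  2.6754] turn deg [ 0.0209  0.0083 -0.2757]
0.4 shift cm [ 7.8949 -0.0706  3.9065] turn deg [ 0.0209  0.0083 -0.2757]
0.2 shift cm [ 8.4212 -0.0736  5.2694] turn deg [ 0.0209  0.0083 -0.2757]
0.1 shift cm [ 8.5797 -0.0746  5.9834] turn deg [ 0.0209  0.0083 -0.2757]
0 shift cm [ 8.6662 -0.0753  6.7097] turn deg [ 0.0209  0.0083 -0.2757]
-0.05 shift cm [ 8.6821 -0.0755  7.0752] turn deg [ 0.0209  0.0083 -0.2757]
```

Emit:
carry_out:
  targets:
    - [[0.65,0,-0.1,0,0,0,0],[1.4,0,-0.1,0,0,0,0],[2.1,0,-0.1,0,0,0,0],[2.8,0,0.05,0,0,0,0],[3.55,0,0.2,0,0,0,0],[4.2,-0.1,0.5,0,0,0,0],[4.9,-0.1,0.8,0,0,0,0],[5.5,-0.1,1.2,0,0,0,0],[6.1,-0.1,1.6,0,0,0,0],[6.6,-0.1,2.1,0,0,0,0],[7.1,-0.1,2.7,0,0,0,0],[7.5,-0.1,3.3,0,0,0,0]]

```text
t: 20.37
tcp_pos: [0.6072, 0.2034, 0.1404]
tool_rot: [0.995, -0.097, 0.001, 0.0]
force: [-0.9, -0.8, 1.6]
finger_gap: -0.003
gripper_force: 0.9
```

Run:
```python
from h import *
def c(l,r=.073): return case([-.015+r*np.cos(l)-.005*np.sin(l)-.011,0,.082+r*np.sin(l)+.005*np.cos(l)+.019])
R=tool(YC,0);s=manip.sense();print(s["force"],RC.T@(s["tcp_pos"]-CC))
for l in(.4,.2,.1,0,-.05): print(l,end=" ");rel(c(l),R)
```

```text
[-0.9415 -0.7833  1.6068] [0.0359 0.0006 0.1404]
0.4 shift cm [0.3413 0.0607 0.6378] turn deg [ 0.0124 -0.0934 -0.2103]
0.2 shift cm [0.8651 0.0585 2.0016] turn deg [ 0.0124 -0.0934 -0.2103]
0.1 shift cm [1.0224 0.0578 2.7159] turn deg [ 0.0124 -0.0934 -0.2103]
0 shift cm [1.1076 0.0573 3.4424] turn deg [ 0.0124 -0.0934 -0.2103]
-0.05 shift cm [1.1229 0.0571 3.8079] turn deg [ 0.0124 -0.0934 -0.2103]
```

Emit:
carry_out:
  targets:
    - [[0.35,0,0.65,0,0,0,0],[0.6,0,1.3,0,0,0,0],[0.85,0,2.0,0,0,0,0],[1.0,0,2.4,0,0,0,0],[1.0,0,2.8,0,0,0,0],[1.1,0,3.2,0,0,0,0],[1.1,0,3.4,0,0,0,0],[1.1,0,3.5,0,0,0,0],[1.1,0,3.5,0,0,0,0]]

```text
t: 21.12
tcp_pos: [0.6172, 0.2018, 0.1061]
tool_rot: [0.995, -0.097, 0.0, -0.0]
force: [1.5, -1.2, 2.6]
finger_gap: 0.004
gripper_force: 0.9
```

Emit:
carry_out:
  targets:
    - [[0,0,0.1,0,0,0,0],[0,0,0.2,0,0,0,0],[0,0,0.2,0,0,0,0],[0,0,0.2,0,0,0,0]]

```text
t: 21.45
tcp_pos: [0.6172, 0.2018, 0.1059]
tool_rot: [0.995, -0.097, 0.001, -0.0]
force: [-0.7, -0.6, 9.8]
finger_gap: 0.0
gripper_force: 5.1
```

Emit:
carry_out:
  targets:
    - [[0,0,0.1,0,0,0,0],[0,0,0.1,0,0,0,0],[0,0,0.1,0,0,0,0],[0,0,-2,0,0,0,0],[0,0,-5,0,0,0,0],[0,0,-8,0,0,0,0],[0,0,-11,0,0,0,0],[-2,10,-13,0,0,0,0],[-4,16,-13,0,0,0,0],[-5,20,-13,0,0,0,0],[-5,20,-13,0,0,0,0],[-5,20,-13,0,0,0,0]]

```text
t: 22.45
tcp_pos: [0.5273, 0.0142, 0.2337]
tool_rot: [0.995, -0.096, -0.001, -0.0]
force: [1.1, -0.8, 0.3]
finger_gap: 0.004
gripper_force: 0.0
```

Run:
```python
from h import *
s=manip.sense();print(s["t"],s["tcp_pos"],s["force"])
tp=cams.snapshot("top");sd=cams.snapshot("side")
cv2.imwrite("pics/z10.png",cv2.resize(np.hstack([sd[150:310,150:290],tp[110:270,150:290]]),None,fx=2.8,fy=2.8,interpolation=2)[...,::-1])
for n,im,b in(("side",sd,(165,180,70,90)),("top",tp,(180,120,45,90))):
    r=mask(im,(0,150,90),(8,255,255),b)|mask(im,(172,150,90),(180,255,255),b)
    print(n,[(c,a) for c,a,_ in blobs(r)],[proj(n,case([-.015+.055*np.cos(l),0,.082+.055*np.sin(l)])) for l in(0,.15)])
```

```text
22.45 [0.5273 0.0142 0.2337] [ 1.1254 -0.8459  0.2761]
side [(array([211.4468, 237.6702]), np.int32(188))] [array([211.9051, 237.1932]), array([211.6621, 235.402 ])]
top [(array([207.6473, 171.1562]), np.int32(224))] [array([208.8819, 170.5271]), array([208.2205, 170.2869])]
```

View pics/z10.png

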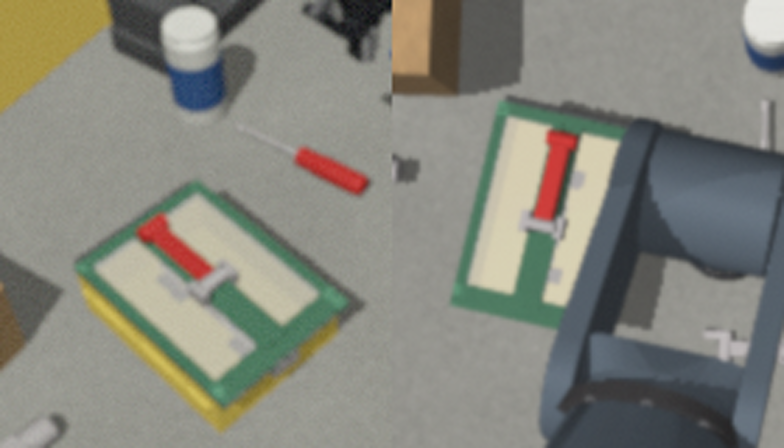

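The lid is shut, the red lever is folded flat along it (side centroid (211,238), matching the flat prediction), and the arm is clear. I'll let it settle and hand in.

Emit:
carry_out:
  targets:
    - [[0,0,0,0,0,0,0],[0,0,0,0,0,0,0],[0,0,0,0,0,0,0]]

```text
t: 22.8
tcp_pos: [0.5297, 0.0162, 0.2337]
tool_rot: [0.995, -0.096, -0.0, -0.0]
force: [0.9, -0.0, -0.1]
finger_gap: -0.004
gripper_force: 0.0
```

```bash
python3 -c "
from station import sign_off
print(sign_off())"
```

```text
the job is handed in; nothing more can be done
None
```

The gauge is back in both V supports of its case, the lid is shut and the red lever is folded flat; I handed the job in at about 23 s of the 72 s, and the hand-in call returned no verdict.

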